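# Roll a turned roller up the gauging chute and swing the dial gauge over it

### The arm

A 6-joint arm with a two-finger parallel gripper is mounted at the origin on a cart in front of the work surface, level with it; the furniture and walls round the work are solid. World frame = base frame: x ahead of the robot, y to its left, z up, the work surface at z = 0. Lengths are in m, angles in rad, forces in N, time in s.
With the tool pointing down it reaches from about 0.35 to 0.875 m from the base axis. Payload 4.2 kg.
Tool frame: the origin (TCP) lies on the centre line of the jaws, within the pads' length; the fingertips stand 17 mm ahead of it and the grasp point (between the pads) lies 2 mm behind it; z points along the fingers, y is the direction in which the jaws open and shut (so a half turn about z gives the same grasp; the last joint's range is limited). The gripper opens to 85 mm and grips with 20 to 120 N. Pads are 22 mm wide; open, the fingers measure 114 mm over their backs; the gripper's body (76 mm by 85 mm) begins 54 mm behind the grasp point. The pads swing forward as they close: fully open they stand 13 mm farther back than shut.
Start: joints at [1.513, 0.385, 0.008, 0, -1.194, -0.259], TCP at [0.195, 0.594, 0.248] pointing down, gripper open.
Joint ranges: [-3.14, 3.14], [-1.21, 2.06], [-1.07, 1.41], [-3.16, 2.05], [-2.99, -0.16], [-3.1, 3.1]. Speed limits (rad/s): [2.79, 2.79, 3.14, 3.14, 3.14, 3.14].

### API

Orientations are given as a unit quaternion [x, y, z, w].
In Python, from rig import env, imaging, spotter gives the robot as it stands.
- The arm moves only by the tool send_rows, never from a script. Its argument "motion" is a list of rows, each a list of 2 entries, a list of its own where there are three numbers: the shift along the tool's x, y, z in cm, then the turn, a rotation vector about the tool's x, y, z in degrees. In form: [[[tx, ty, tz], [wx, wy, wz]], ...]. A call has exactly 10 rows; each row is the pose to reach, as a shift and turn from the pose measured when the call began, along the tool's axes at that moment; what a row does not reach only later rows make up. A row lasts 1/10 s, in which the tool goes at most 50 mm and 8.59 degrees, less where a joint would pass 70% of its speed; a pose out of reach is approached as far as the arm can. A call with a gripper value outside its range is refused whole. "claw" is the closure, from 0 (fully open) to 1 (shut), set as the call begins (left out, the last holds). The fingers move at their own pace and stop on an object; "force" is the grip in N (left out, the last holds). Time passes only in rows, so rows that repeat a pose let the fingers close, or fill a call up. It gives the time, the measured TCP pose, the force and the opening at its end, in the units of the state.
- env.state(): the state, without advancing time (a new reading comes with each control period).
- imaging.read_camera(name): name is "side" or "top"; returns a dict with "color" (420x560x3 uint8, red, green, blue), "camera_matrix" (3x3 intrinsics, pixels), "k1" (the pictures are not rectified: a ray, as slopes to the right and down, at radius r is drawn at 1 + k1 r^2 times it, then the intrinsics apply), "eye" and "orientation" of the camera in the world. Camera axes: x right, y up, looking along -z (the intrinsics and any distortion apply to the point x, -y, -z); pixel columns grow to the right and rows downward; lengths in m; the calibration is good to about 2 mm. A picture is of the moment at which its call begins. There is no depth.
- env.sign_off(): hands the job in, once; it reports no verdict.
Trained networks look in a picture, given as the dict that the camera call returned (one of the last four; its "shot" number tells which), for a name from the list of things; names that differ only in an ending like _2 or _b are one class to them, and where a whole thing is asked for, a point or a joint stands for the part that bears it (a point fixed in the world has none). Each returns a list of dicts, best first, with "confidence" (0 to 1); they miss things now and then, are a little off and sometimes report something else, mostly with a low value. They report only what shows in the picture. A call takes as long as a camera call. They do not tell look-alikes from the thing itself.
- spotter.recognise(picture, target): "uv" ([column, row] in pixels, amid what is visible of it).
- spotter.spot_point(picture, target): "uv" ([column, row] in pixels: a listed point, or the origin of a listed thing).
The state is a dict: "clock": time; "joint_pos": joint angles; "dq": joint speeds; "tau": joint torques, N m; "position": TCP position; "eef_rot": TCP orientation; "ft_force": force on the tool from outside, world axes, zero at the start; "moment": the same for the moment, N m; "width": finger opening in m.
Only numpy, scipy, OpenCV 4.12 (cv2) and the standard library are available. Lean on these libraries where they do the work, as an engineer would, in place of code of your own. Each camera call takes 0.05 s, during which the arm holds its last target.

### The job

Check the turned steel roller that lies at the low end of the sloped chute on the gauging stand: with your fingertips gently roll it up the chute, over the sprung catch, as far as the end stop, and let go so that it settles back on the catch, which keeps it from rolling down again. Then push the knob of the swing arm until the arm is fully home against its stop and the dial gauge's feeler rests on top of the roller. Only push, never lift the roller, and leave the other things on the bench where they are.

Things in the scene. Friction and masses are not known exactly. Their poses are not given: they have to be found in the camera images.
- chute: fixed aluminium gutter of the gauging stand, sloping up at 9 degrees; place and heading vary. Origin: on its floor (24 mm wide), where the waiting roller touches it. x = along the floor uphill, z = square to the floor, y = across, to the robot's side. Side rails 5 mm thick, tops at z = 12 mm, x = -32 to 222 mm. Lip block at the low end, x = -31 to -18 mm, 12 mm high. Base plate 284 x 80 x 10 mm
- roller: turned steel roller in the gutter: diameter 40 mm, 22 mm wide, about 0.19 kg, rolling like a wheel. Origin at its centre, 20 mm above the floor; y = its axle; x, z turn as it rolls. Its top is 28 mm above the rails: fingertips behind it at centre height clear them. Centre at chute x = 0 when waiting at the lip, 115 mm on the catch, 129 mm at the end stop. Let go below the catch it rolls back down
- end_stop (a point): middle of the face of the end stop, a steel block closing the gutter's high end: chute x = 149 mm, z = 20 mm, where the roller touches it. The block's top is at chute z = 26 mm (screw head 29 mm)
- catch (a joint): sprung catch, a 6 mm wide steel finger in a slot of the gutter's floor, pivoted below it at chute x = 97.6 mm. 0 = upright, tip 8 mm above the floor (blocks the way down). A roller pushed uphill tips it over uphill to about 1 rad with little force. It is up again behind the roller only once the roller's centre has passed about chute x = 123 mm, that is nearly at the end stop
- gauge_arm (a joint): swing arm of the dial gauge, rad: 0 = fully home on its stop, pointing down the chute, gauge over the roller; grows as it swings out to the robot's side (chute +y), at most 1.9; starts at 1.1 to 1.55. Turns about the line through pivot along chute z, stays where left, needs about 1 to 2.5 N at the knob. Bar 85 mm from pivot to gauge, 14 mm wide, from 59 to 71 mm above the floor's level
- pivot (a point): point on the arm's pivot axis at the middle of the bar's height: chute x = 200 mm, y = 0, z = 65 mm
- knob (a point): middle of the upright black push knob on the arm, a cylinder 17 mm in diameter, 46 mm high along chute z, on a thinner stem, 45 mm from the pivot axis. At arm angle q it is at chute x = 200 - 45 cos q, y = 45 sin q, z = 130 mm (middle)
- dial (a point): centre of the dial gauge's drum, carried upright on the arm 85 mm from the pivot axis: 56 mm in diameter, 19 mm thick, its top at chute z = 142 mm; moves with the arm
- plunger (a joint): the gauge's sprung feeler with a ball foot 10 mm in diameter, m: 0 = hanging free, foot 38.8 mm above the level of the gutter's floor; a roller on the catch under the gauge lifts it about 0.0012. It rides up the roller's edge by itself as the arm is pushed home
- spare_roller_1: a second, equal steel roller (diameter 40 mm, 22 mm high) lying on its flat face on the worktop behind the stand; a bystander, leave it alone; origin at the centre of its underside
- spare_roller_2: a third, equal steel roller lying on its flat face on the worktop behind the stand; a bystander; origin at the centre of its underside
- pawn_1: turned brass chess pawn standing on the worktop, 27 mm wide, 59 mm high; a bystander; origin at the centre of its underside
- screw_tin: round tin with a lid standing on the worktop near the back wall, 61 mm wide, 42 mm high; a bystander; origin at the centre of its underside
- chip_brush: flat brush with a wooden handle lying on the worktop near the back wall, 48 x 215 x 12 mm; a bystander; origin at the middle of its underside
Mind the look-alikes: they are no part of the job. Leave any red look-alike of the roller alone.

How it is judged:
By the outcome, as a careful person would: the job done as asked, in the order asked, and still so for the second after the job is handed in, with the robot touching nothing.
It also fails if it takes over 70 s, if anything falls off the work surface, if the arm or the gripper's body presses on something with over 40 N, if the wrist force passes 120 N, or if a joint passes its speed limit or range.

## Working session

There is one attempt and no reset: what is moved stays moved. The work goes in short steps, Python scripts to look and compute and a tool call to move; the robot and the scene stay as the last step left them, time stands still between calls to the robot, and variables do not carry over. Pictures are saved under pics/ and viewed, and the job is handed in when it is done.

Besides the shell and the picture viewer there is one more tool, called after "Request:" as name(argument=value, ...) on one line, values as JSON. send_rows: Moves the arm, as the interface text tells. Its arguments: {"type":"object","properties":{"motion":{"type":"array","items":{"type":"array"}},"claw":{"type":"number"},"force":{"type":"number"}},"required":["motion"]}

```bash
ls; mkdir -p pics; cat > h.py <<'E'
import numpy as np, cv2
from scipy.spatial.transform import Rotation as R
from rig import env, imaging, spotter
def ray(p,uv):
    K=p["camera_matrix"]; K=np.array(K)
    d=np.array([(uv[0]-K[0,2])/K[0,0],(uv[1]-K[1,2])/K[1,1]])
    s=d.copy()
    for _ in range(30): s=d/(1+p["k1"]*(s@s))
    v=R.from_quat(p["orientation"]).apply([s[0],-s[1],-1.])
    return np.array(p["eye"]),v/np.linalg.norm(v)
def proj(p,X):
    K=np.array(p["camera_matrix"])
    c=R.from_quat(p["orientation"]).inv().apply(np.atleast_2d(X)-np.array(p["eye"]))
    s=np.c_[c[:,0]/-c[:,2],-c[:,1]/-c[:,2]]
    s=s*(1+p["k1"]*(s**2).sum(1))[:,None]
    return np.c_[s[:,0]*K[0,0]+K[0,2],s[:,1]*K[1,1]+K[1,2]]
def onplane(p,uv,z):
    o,v=ray(p,uv); return o+v*(z-o[2])/v[2]
def tri(p1,u1,p2,u2):
    A=0;b=0;rs=[ray(p1,u1),ray(p2,u2)]
    for o,v in rs:
        M=np.eye(3)-np.outer(v,v);A=A+M;b=b+M@o
    X=np.linalg.solve(A,b)
    return X,[np.linalg.norm((np.eye(3)-np.outer(v,v))@(X-o)) for o,v in rs]
def save(p,n): cv2.imwrite("pics/"+n,p["color"][:,:,::-1])
E
python3 - <<'E'
from h import *
P={n:imaging.read_camera(n) for n in("side","top")}
for n,p in P.items():
    save(p,f"a_{n}.png"); print(n,p["eye"],p["orientation"],p["camera_matrix"],p["k1"])
    for t in["roller","end_stop","pivot","knob","dial","chute","pawn_1"]:
        print(t,[(np.round(d["uv"],1).tolist(),round(d["confidence"],2)) for d in spotter.spot_point(p,t)[:4]])
print(env.state())
E
```

```text
pics
side [0.44680629 0.87217194 0.60751598] [-0.03432675  0.49401868  0.86539537 -0.07653805] [[457.57122001   0.         279.65862368]
 [  0.         457.57122001 209.97769019]
 [  0.           0.           1.        ]] 0.008788945987388016
roller [([358.3, 253.7], 0.59), ([306.5, 227.8], 0.49)]
end_stop [([277.0, 260.0], 0.63)]
pivot [([265.9, 251.6], 0.69)]
knob [([290.6, 220.5], 0.97)]
dial [([316.7, 233.8], 0.72), ([213.8, 206.3], 0.46), ([198.6, 236.5], 0.21)]
chute [([305.1, 239.7], 0.89)]
pawn_1 [([249.9, 215.1], 0.63)]
top [0.46306869 0.07819965 1.20363728] [-0.03716113  0.04827762  0.70978585 -0.701778  ] [[460.23439885   0.         275.27279222]
 [  0.         460.23439885 207.46070197]
 [  0.           0.           1.        ]] -0.09452970276514686
roller [([287.0, 243.1], 0.51), ([282.2, 290.5], 0.43)]
end_stop [([228.2, 227.3], 0.82)]
pivot [([210.4, 217.0], 0.77)]
knob [([206.4, 237.8], 0.7)]
dial [([204.9, 255.0], 0.77)]
chute [([285.0, 244.2], 0.65), ([204.4, 255.5], 0.35), ([315.9, 204.7], 0.34)]
pawn_1 [([336.1, 185.0], 0.61)]
{'clock': 0.8, 'joint_pos': array([ 1.51259343e+00,  3.84656406e-01,  7.93705242e-03,  1.75950114e-05,
       -1.19402519e+00, -2.58562222e-01]), 'dq': array([ 0.00145388, -0.00175761, -0.00091621,  0.00299031,  0.00125173,
       -0.00010702]), 'tau': array([-1.07639994e-04, -3.92024660e+01,  1.88613796e+01,  4.19066772e+00,
       -1.33472777e-04,  3.42649578e-06]), 'position': array([0.19468097, 0.59389198, 0.24835556]), 'eef_rot': array([ 9.87484190e-01, -1.57718020e-01,  5.54990302e-06, -2.65810915e-05]), 'ft_force': array([ 0.84645995,  0.03334151, -0.85686223]), 'moment': array([0.00995984, 0.04076119, 0.0494093 ]), 'width': 0.08553997871307371}
```

View pics/a_side.png

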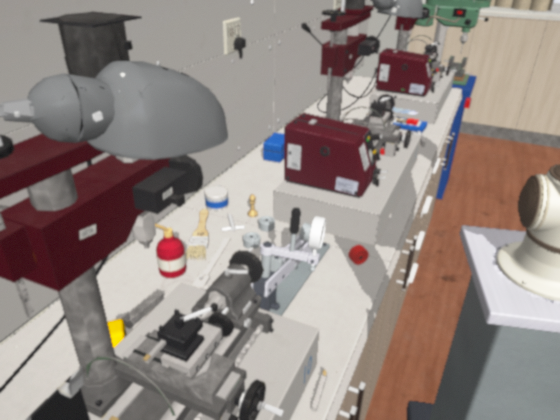

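View pics/a_top.png

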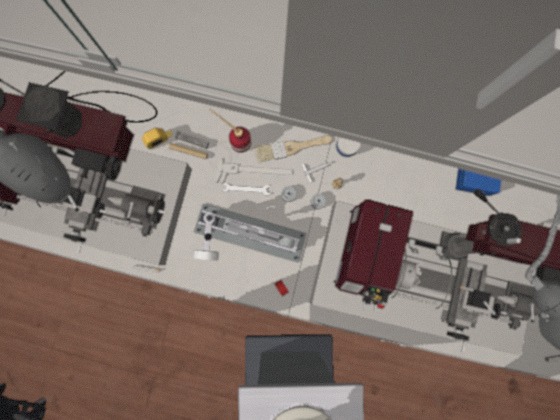

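```bash
python3 - <<'E'
import cv2
a=cv2.imread("pics/a_top.png")[190:300,180:340]; b=cv2.imread("pics/a_side.png")[190:310,230:390]
cv2.imwrite("pics/a_tz.png",cv2.resize(a,None,fx=5,fy=5,interpolation=3)); cv2.imwrite("pics/a_sz.png",cv2.resize(b,None,fx=5,fy=5,interpolation=3))
E
```

```text
(no output)
```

View pics/a_tz.png

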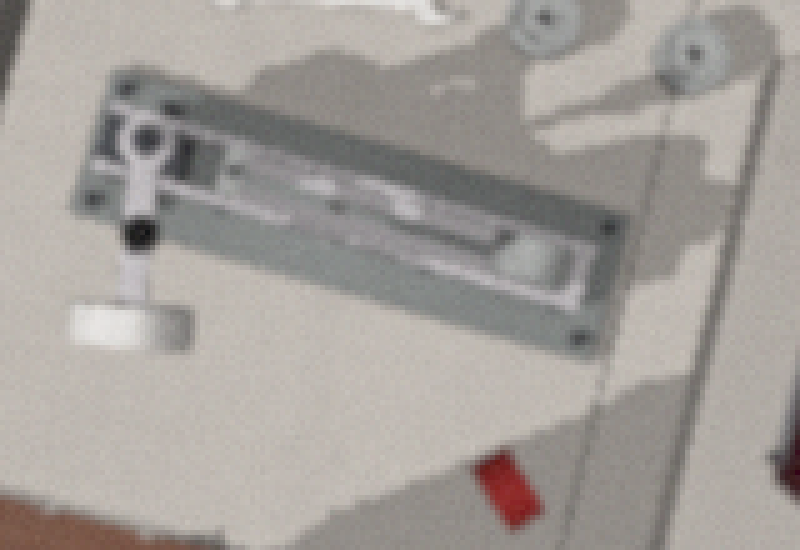

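View pics/a_sz.png

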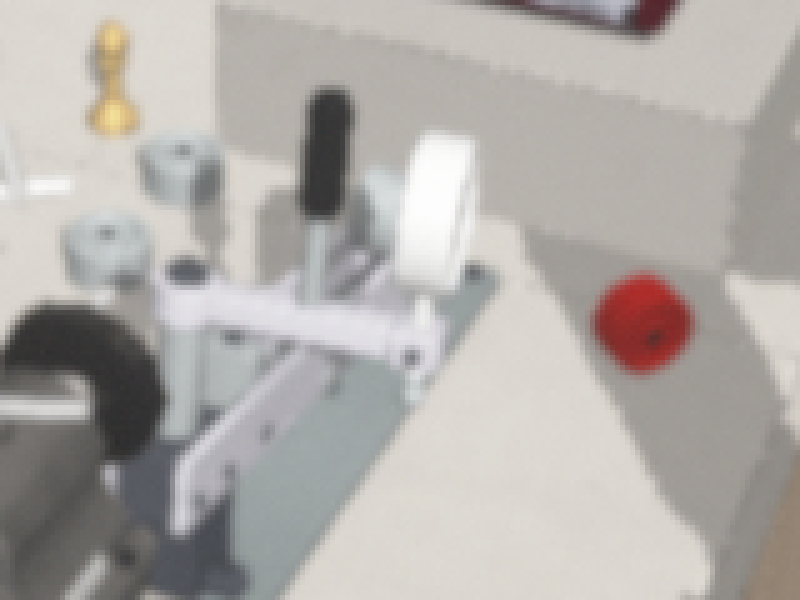

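```bash
cat > fit.py <<'E'
from h import *
from scipy.optimize import least_squares
def frame(a):
    x,y,z,psi=a[:4]; s=np.radians(9)
    # chute x = uphill; psi heading of uphill dir in world
    ex=np.array([np.cos(psi)*np.cos(s),np.sin(psi)*np.cos(s),np.sin(s)])
    h=np.array([-np.sin(psi),np.cos(psi),0]); ey=h   # ey left of uphill
    ez=np.cross(ex,ey)
    return np.array([x,y,z]),np.c_[ex,ey,ez]
def W(a,c): o,M=frame(a); return o+M@np.array(c)
def pts(q): return dict(roller=[0,0,.020],end_stop=[.149,0,.020],pivot=[.2,0,.065],knob=[.2-.045*np.cos(q),.045*np.sin(q),.13],dial=[.2-.085*np.cos(q),.085*np.sin(q),.114])
E
python3 - <<'E'
from fit import *
P={n:imaging.read_camera(n) for n in("side","top")}
obs=dict(side=dict(roller=[306.5,227.8],end_stop=[277,260],pivot=[265.9,251.6],knob=[290.6,220.5],dial=[316.7,233.8]),
top=dict(roller=[287,243.1],end_stop=[228.2,227.3],pivot=[210.4,217],knob=[206.4,237.8],dial=[204.9,255]))
for k in obs["side"]: print(k,[np.round(v,4) for v in tri(P["side"],obs["side"][k],P["top"],obs["top"][k])])
Z=lambda u:np.array(u)/5+[180,190]
for u in [(122,66),(75,213),(598,358),(630,213)]: print(np.round(onplane(P["top"],Z(u),.01),4))
def res(a):
    r=[]
    for c,o in obs.items():
        for k,uv in o.items(): r+=list(proj(P[c],W(a,pts(a[4])[k]))[0]-uv)
    return np.array(r)
best=None
for p0 in (1.8,1.3):
    # ey to robot side: uphill +y world, left of it is -x = robot side. ok
    s=least_squares(res,[.4,.05,.04,p0,1.3],loss="soft_l1",f_scale=1.5)
    if best is None or s.cost<best.cost:best=s
print(best.x,best.cost);print(np.round(res(best.x).reshape(-1,2),1))
np.save("a.npy",best.x)
E
```

```text
roller [array([0.5162, 0.0318, 0.0652]), array([0.004, 0.004])]
end_stop [array([0.5563, 0.176 , 0.0783]), array([0.0044, 0.0044])]
pivot [array([0.5741, 0.2138, 0.1229]), array([0.0009, 0.0009])]
knob [array([0.5261, 0.214 , 0.1941]), array([0.006, 0.006])]
dial [array([0.4844, 0.2191, 0.1761]), array([0.0014, 0.0014])]
[0.6212 0.2438 0.01  ]
[0.5444 0.2678 0.01  ]
[ 0.4665 -0.0026  0.01  ]
[ 0.5413 -0.0206  0.01  ]
[0.51868371 0.03612923 0.03441418 1.2807505  1.41173569] 21.491051248970603
[[ 0.8  4.7]
 [ 0.6 -0.2]
 [ 1.3 -2.4]
 [ 4.4  0.4]
 [-0.   0.1]
 [-0.9 -2. ]
 [ 0.6 -3.2]
 [-1.2  0.1]
 [ 0.8 -2.1]
 [-0.3 -1.3]]
```

```bash
cat > ov.py <<'E'
from fit import *
def overlay(p,a,box,name,rx=0.,f=5):
    x0,y0,x1,y1=box
    im=cv2.resize(np.ascontiguousarray(p["color"][y0:y1,x0:x1,::-1]),None,fx=f,fy=f,interpolation=cv2.INTER_CUBIC)
    def L(c,col,closed=False):
        u=proj(p,np.array([W(a,k) for k in c])); u=((u-[x0,y0]+.5)*f*4).astype(int)
        cv2.polylines(im,[u.reshape(-1,1,2)],closed,col,1,cv2.LINE_AA,2)
    for s in(-1,1):
        L([[-.032,s*.012,.012],[.222,s*.012,.012],[.222,s*.017,.012],[-.032,s*.017,.012]],(0,255,255),True)
    t=np.linspace(0,2*np.pi,40)
    for s in(-1,1): L([[rx+.02*np.cos(k),s*.011,.02+.02*np.sin(k)] for k in t],(0,0,255),True)
    L([[.149,-.012,.026],[.149,.012,.026]],(255,0,255))
    q=a[4];c,s=np.cos(q),np.sin(q)
    for z in(.107,.153): L([[.2-.045*c+.0085*np.cos(k),.045*s+.0085*np.sin(k),z] for k in t],(0,200,0),True)
    for d in(-.0095,.0095): # dial drum; axis guess across arm? 
        L([[.2-(.085+d)*c-.028*np.cos(k)*s*1,(.085+d)*s-.028*np.cos(k)*c,.114+.028*np.sin(k)] for k in t],(255,128,0),True)
    L([[.2,0,.059],[.2,0,.071]],(0,128,255)); L([[.2,0,.071],[.2-.085*c,.085*s,.071]],(0,128,255))
    cv2.imwrite("pics/"+name,im)
BT=(180,190,340,300);BS=(230,190,390,310)
E
python3 - <<'E'
from ov import *
a=np.load("a.npy")
for n,b in(("top",BT),("side",BS)): overlay(imaging.read_camera(n),a,b,f"b_{n}.png")
E
```

```text
(no output)
```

View pics/b_top.png

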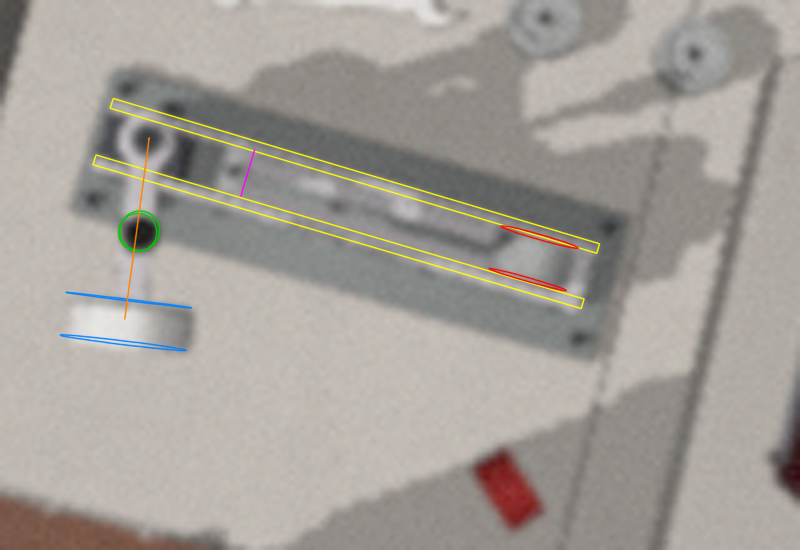

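View pics/b_side.png

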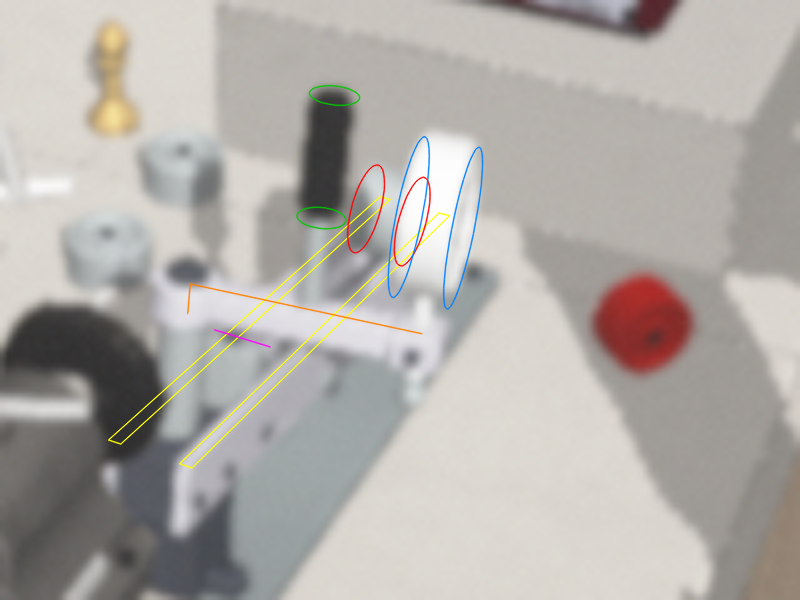

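```bash
python3 - <<'E'
from ov import *
a=np.load("a.npy")
p=imaging.read_camera("side");q=imaging.read_camera("top")
b=(280,205,335,250)
c=lambda p,b:cv2.resize(np.ascontiguousarray(p["color"][b[1]:b[3],b[0]:b[2],::-1]),None,fx=12,fy=12,interpolation=cv2.INTER_CUBIC)
cv2.imwrite("pics/c_s.png",c(p,b)); b=(265,225,315,265); cv2.imwrite("pics/c_t.png",c(q,b))
overlay(q,a,b,"c_to.png",f=12)
E
```

```text
(no output)
```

View pics/c_s.png

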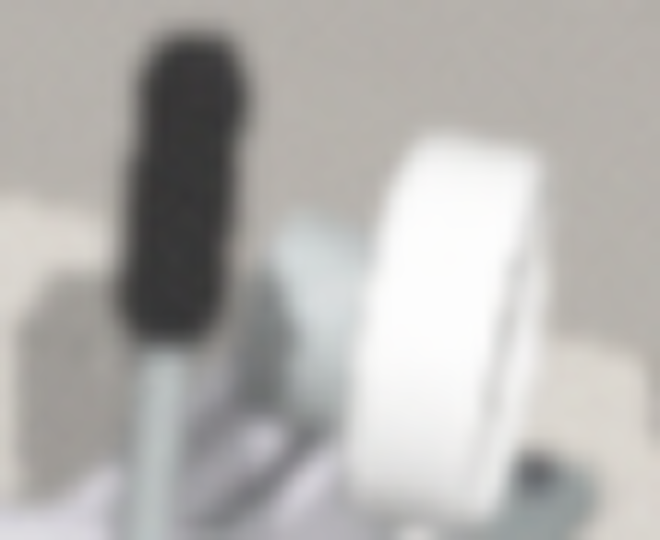

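View pics/c_t.png

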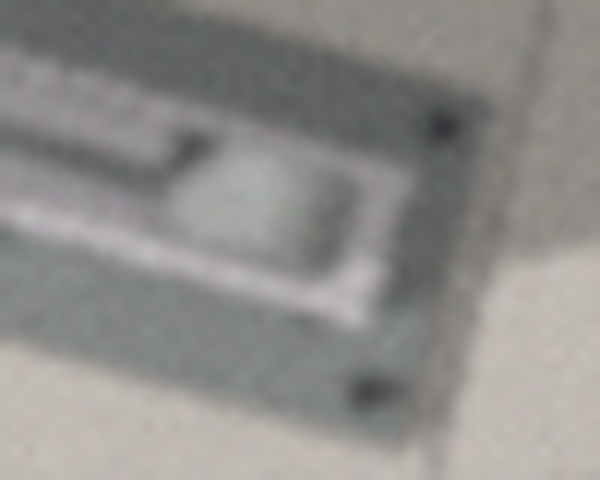

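View pics/c_to.png

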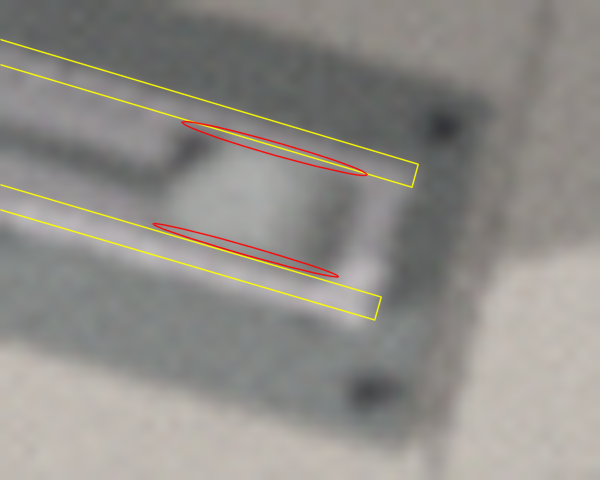

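```bash
cat > fit2.py <<'E'
from ov import *
P={n:imaging.read_camera(n) for n in("side","top")}
def obsl(q):
    k=lambda z:[.2-.045*np.cos(q),.045*np.sin(q),z]; d=pts(q)
    return [("top",[-.032,.017,.012],(295,252.1)),("top",[-.032,-.017,.012],(298.9,239.4)),
    ("top",[.222,.017,.012],(198.2,224)),("top",[.222,-.017,.012],(202.2,209.8)),
    ("side",[.222,.0145,.012],(265.7,281.5)),("side",k(.153),(295.5,208.1)),("side",k(.107),(293.5,232.5)),
    ("side",d["pivot"],(265.9,251.6)),("side",d["dial"],(316.9,233.2)),("top",d["knob"],(207.5,236.3)),("top",d["dial"],(205.7,255)),("top",d["pivot"],(210.,217)),
    ("side",[0,-.011,.040],(305.3,222.7))]
def res(a):
    return np.concatenate([proj(P[c],W(a,X))[0]-uv for c,X,uv in obsl(a[4])])
s=least_squares(res,np.load("a.npy"),loss="soft_l1",f_scale=1.)
print(s.x,s.cost);print(np.round(res(s.x).reshape(-1,2),1).tolist())
np.save("a.npy",s.x)
for n,b in(("top",BT),("side",BS)): overlay(P[n],s.x,b,f"d_{n}.png")
overlay(P["top"],s.x,(265,225,315,265),"d_to.png",f=12)
E
python3 fit2.py
```

```text
[0.51606325 0.03689687 0.03476285 1.26488368 1.37023475] 6.133060448509207
[[0.3, 0.2], [0.2, 0.0], [-0.2, -1.9], [0.0, -0.9], [0.5, 0.9], [1.0, 0.0], [0.3, 0.1], [1.2, -2.6], [-0.0, 0.1], [0.2, -0.5], [-0.1, -1.2], [-0.8, -0.0], [-0.4, 0.4]]
```

View pics/d_to.png

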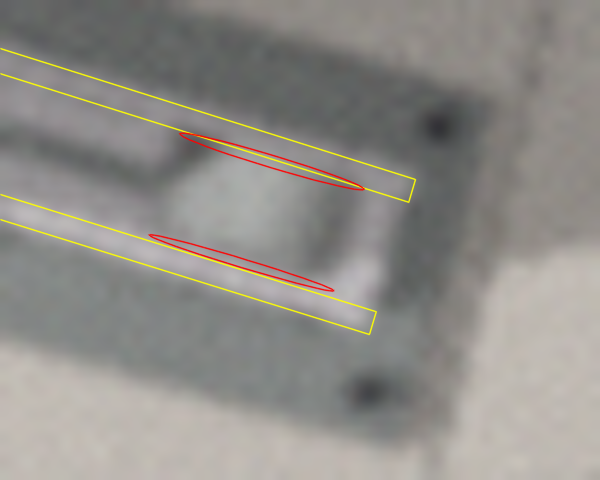

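View pics/d_side.png

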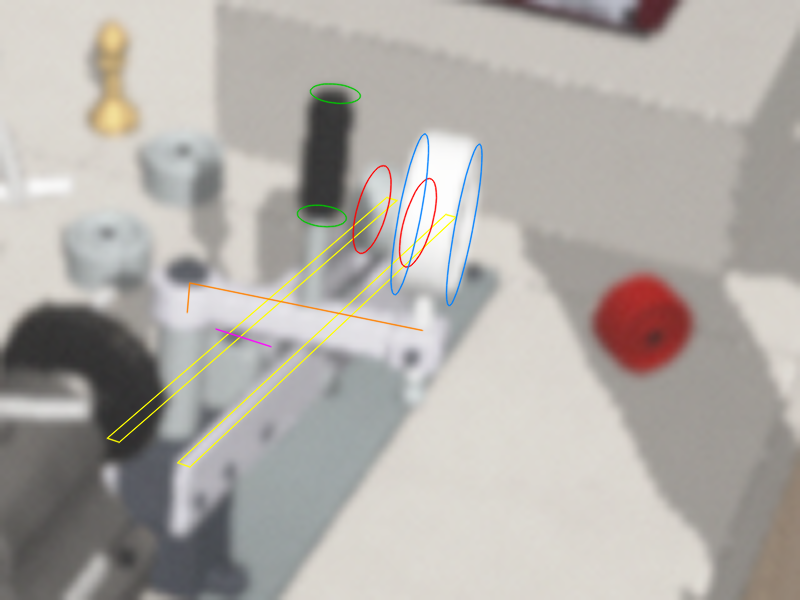

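```bash
python3 - <<'E'
from fit import *
s=imaging.read_camera("side");t=imaging.read_camera("top");a=np.load("a.npy")
b=onplane(s,(375.5,244.5),0);print("front bottom corner",b)
o,v=ray(s,(378.2,213.7)); k=np.argmin([np.linalg.norm((o+v*l)[:2]-b[:2]) for l in np.linspace(.3,1.5,1200)]);print("top",o+v*np.linspace(.3,1.5,1200)[k])
b2=onplane(s,(273,219),0);print("rear bottom",b2)
for u in[(325,245),(333.5,201.5),(312,300)]:print(onplane(t,u,0))
for c in ([-.035,0,.02],[-.045,0,.03],[.129,0,.02],[.2,0,.2]): print(c,W(a,c))
E
python3 - <<'E'
import cv2
a=cv2.imread("pics/a_top.png")[170:320,290:430]
cv2.imwrite("pics/e.png",cv2.resize(a,None,fx=4,fy=4,interpolation=3))
E
```

```text
front bottom corner [ 0.36295187 -0.02886215  0.        ]
top [ 0.36706996 -0.02891308  0.0831002 ]
rear bottom [ 0.61685711 -0.09377688  0.        ]
[ 0.50886715 -0.07062366  0.        ]
[ 0.62349908 -0.09605542  0.        ]
[ 0.36714134 -0.03369566  0.        ]
[-0.035, 0, 0.02] [0.50471005 0.0009493  0.04904141]
[-0.045, 0, 0.03] [ 0.50126437 -0.00996074  0.05735395]
[0.129, 0, 0.02] [0.5534928  0.15540982 0.07469666]
[0.2, 0, 0.2] [0.56613193 0.19542903 0.26358741]
```

View pics/e.png

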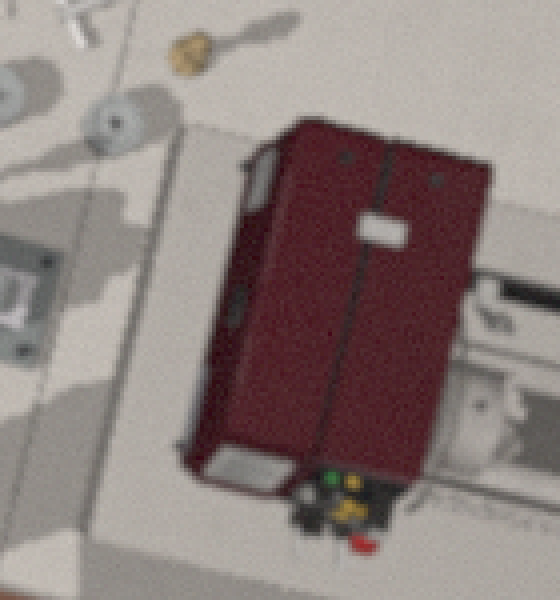

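```bash
cat > mv.py <<'E'
from fit import *
a=np.load("a.npy")
def chute_of(X): o,M=frame(a); return M.T@(np.array(X)-o)
def shift(X,st=None):
    st=st or env.state(); return np.round(R.from_quat(st["eef_rot"]).inv().apply(np.array(X)-st["position"])*100,2)
def info():
    st=env.state(); print("t",st["clock"],"pos",st["position"].round(4),"chute",(chute_of(st["position"])*1000).round(1),"F",st["ft_force"].round(2),"w",round(st["width"],4),"j",st["joint_pos"].round(2)); 
    T=R.from_quat(st["eef_rot"]).as_matrix(); print("toolx",T[:,0].round(3),"y",T[:,1].round(3),"yaw x deg",np.degrees(np.arctan2(T[1,0],T[0,0])).round(2)); return st
E
python3 - <<'E'
from mv import *
st=info(); print("psi",np.degrees(a[3])-90)
t=imaging.read_camera("top")
for u in[(343.5,245),(341,262),(347,225)]:print(onplane(t,u,.083))
X=W(a,[-.0405,0,.02]);print(X); X[2]=.30; print(shift(X)); print(shift([.195,.594,.30]))
E
```

```text
t 1.3 pos [0.1947 0.5939 0.2483] chute [462.4 474.2 143. ] F [ 0.39 -0.23 -0.23] w 0.0851 j [ 1.51  0.38  0.01 -0.   -1.19 -0.26]
toolx [ 0.95  -0.312 -0.   ] y [-0.312 -0.95  -0.   ] yaw x deg -18.15
psi -17.527503614072515
[ 0.50509008 -0.10571314  0.083     ]
[ 0.46389419 -0.0984655   0.083     ]
[ 0.55394735 -0.11575449  0.083     ]
[ 0.50307404 -0.00423078  0.04818102]
[47.94 47.23 -5.17]
[ 0.03 -0.02 -5.17]
```

Request:
send_rows(motion=[[[0,0,-3],[0,0,0]],[[0,0,-5.2],[0,0,0]],[[3,3,-5.2],[0,0,0]],[[6,6,-5.2],[0,0,0]],[[9,9,-5.2],[0,0,0]],[[12,12,-5.2],[0,0,0]],[[15,15,-5.2],[0,0,0]],[[18,18,-5.2],[0,0,0]],[[21,21,-5.2],[0,0,0]],[[24,24,-5.2],[0,0,0]]], claw=1, force=30)

```text
clock: 2.35
position: [0.3484, 0.2894, 0.3007]
eef_rot: [0.988, -0.157, 0.0, -0.0]
ft_force: [1.1, -0.3, 0.2]
width: -0.0002
```

```bash
python3 - <<'E'
from mv import *
info(); X=W(a,[-.0405,0,.02]); X[2]=.30; print(shift(X))
E
```

```text
t 2.35 pos [0.3484 0.2894 0.3007] chute [229.6 235.9 232.9] F [ 1.14 -0.26  0.23] w -0.0002 j [ 1.05  0.05 -0.3   0.   -1.22  0.2 ]
toolx [ 0.95  -0.311  0.   ] y [-0.311 -0.95  -0.001] yaw x deg -18.12
[23.83 23.1   0.06]
```

Request:
send_rows(motion=[[[3,3,0],[0,0,0]],[[6,6,0],[0,0,0]],[[9,9,0],[0,0,0]],[[12,12,0],[0,0,0]],[[15,15,0],[0,0,0]],[[18,18,0],[0,0,0]],[[21,20.5,0],[0,0,0]],[[23.8,23.1,0],[0,0,0]],[[23.8,23.1,3],[0,0,0]],[[23.8,23.1,7],[0,0,0]]])

```text
clock: 3.35
position: [0.5046, -0.0051, 0.2316]
eef_rot: [0.987, -0.159, 0.003, -0.002]
ft_force: [0.1, 0.5, 0.2]
width: -0.0
```

Request:
send_rows(motion=[[[0,0,2],[0,0,0]],[[0,0,5],[0,0,0]],[[0,0,8],[0,0,0]],[[0,0,10],[0,0,0]],[[0,0,12],[0,0,0]],[[0,0,13],[0,0,0]],[[0,0,13],[0,0,0]],[[0,0,13],[0,0,0]],[[0,0,13],[0,0,0]],[[0,0,13],[0,0,0]]])

```text
clock: 4.35
position: [0.506, -0.0047, 0.1026]
eef_rot: [0.987, -0.159, 0.004, -0.002]
ft_force: [-0.4, 0.2, -0.2]
width: -0.0002
```

```bash
python3 - <<'E'
from ov import *
from mv import *
st=info()
for n,b in(("top",BT),("side",BS)): overlay(imaging.read_camera(n),a,b,f"f_{n}.png")
E
```

```text
t 4.35 pos [ 0.506  -0.0047  0.1026] chute [-31.5  -3.   73.7] F [-0.4   0.17 -0.16] w -0.0002 j [ 0.31  0.34 -0.48  0.   -0.74  0.94]
toolx [ 0.95  -0.313  0.007] y [-0.313 -0.95  -0.005] yaw x deg -18.26
```

View pics/f_top.png

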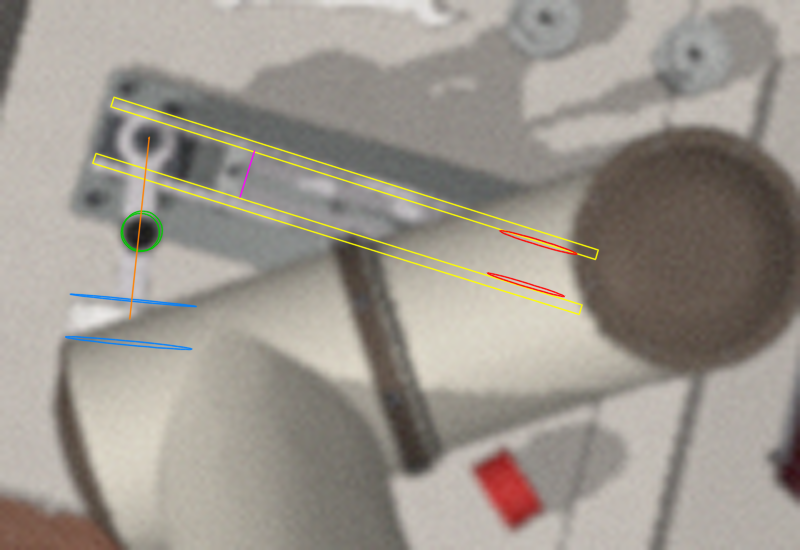

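View pics/f_side.png

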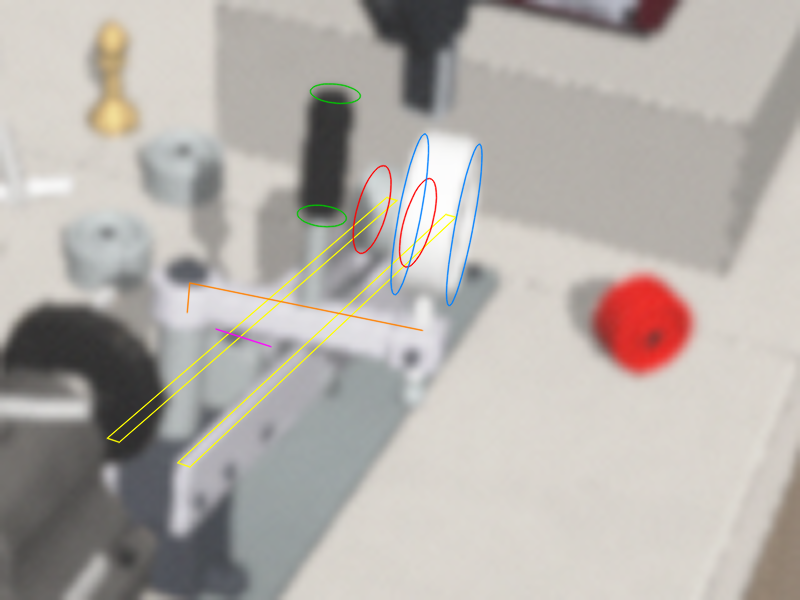

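```bash
python3 - <<'E'
from mv import *
from ov import BS
st=env.state();T=R.from_quat(st["eef_rot"])
p=imaging.read_camera("side")
im=cv2.resize(np.ascontiguousarray(p["color"][190:235,290:345,::-1]),None,fx=12,fy=12,interpolation=cv2.INTER_CUBIC)
for tz,col in((.017,(0,0,255)),(.0,(0,255,0))):
    c=np.array([[x,y,tz] for x,y in((-.011,-.0145),(.011,-.0145),(.011,.0145),(-.011,.0145))])
    u=((proj(p,st["position"]+T.apply(c))-[290,190]+.5)*12).astype(int); cv2.polylines(im,[u.reshape(-1,1,2)],True,col,1)
cv2.imwrite("pics/g.png",im)
E
```

```text
(no output)
```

View pics/g.png

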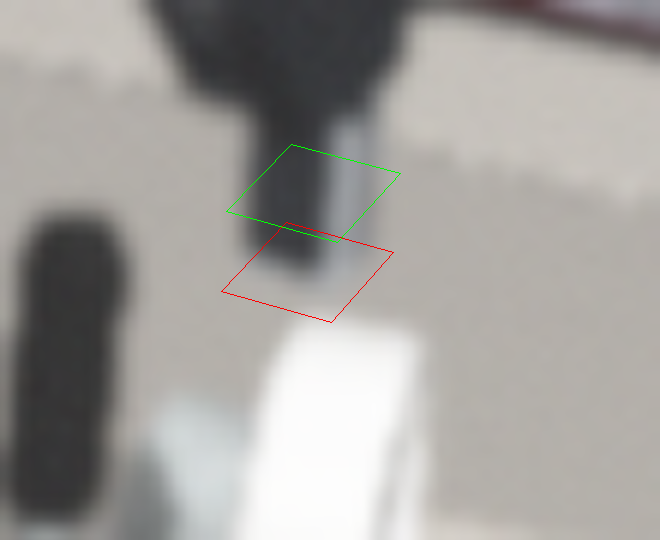

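```bash
python3 - <<'E'
from mv import *
for c in([-.038,0,.016],[-.027,0,.016],[0,0,.016],[.102,0,.016]):
    X=W(a,c)+[0,0,.017]; print(c,X.round(4),shift(X))
E
```

```text
[-0.038, 0, 0.016] [ 0.504  -0.0013  0.0616] [-0.29 -0.26  4.05]
[-0.027, 0, 0.016] [0.5073 0.0091 0.0633] [-0.31 -1.35  3.88]
[0, 0, 0.016] [0.5153 0.0345 0.0676] [-0.34 -4.02  3.47]
[0.102, 0, 0.016] [0.5456 0.1306 0.0835] [ -0.46 -14.1    1.92]
```

Request:
send_rows(motion=[[[-0.3,-0.2,0.5],[0,0,0]],[[-0.3,-0.2,1.2],[0,0,0]],[[-0.3,-0.2,2],[0,0,0]],[[-0.3,-0.2,2.7],[0,0,0]],[[-0.3,-0.2,3.2],[0,0,0]],[[-0.3,-0.2,3.6],[0,0,0]],[[-0.3,-0.2,3.9],[0,0,0]],[[-0.3,-0.2,4.05],[0,0,0]],[[-0.3,-0.2,4.05],[0,0,0]],[[-0.3,-0.2,4.05],[0,0,0]]])

```text
clock: 5.5
position: [0.5039, -0.0018, 0.0618]
eef_rot: [0.987, -0.159, 0.004, -0.002]
ft_force: [-0.3, 0.4, -0.5]
width: 0.0001
```

```bash
python3 - <<'E'
from mv import *
info()
for n in("top","side"): 
    p=imaging.read_camera(n); save(p,f"h_{n}.png")
cv2.imwrite("pics/h_s.png",cv2.resize(p["color"][190:260,270:345,::-1],None,fx=9,fy=9,interpolation=2))
for c in([-.027,0,.016],[0,0,.016],[.102,0,.016]):
    X=W(a,c)+[0,0,.017]; print(c,X.round(4),shift(X))
E
```

```text
t 5.5 pos [ 0.5039 -0.0018  0.0618] chute [-35.8  -0.1  33. ] F [-0.3   0.38 -0.53] w 0.0001 j [ 0.32  0.4  -0.52  0.   -0.64  0.93]
toolx [ 0.95  -0.313  0.007] y [-0.313 -0.95  -0.005] yaw x deg -18.27
[-0.027, 0, 0.016] [0.5073 0.0091 0.0633] [-0.02 -1.14 -0.14]
[0, 0, 0.016] [0.5153 0.0345 0.0676] [-0.05 -3.81 -0.55]
[0.102, 0, 0.016] [0.5456 0.1306 0.0835] [ -0.17 -13.89  -2.1 ]
```

View pics/h_s.png

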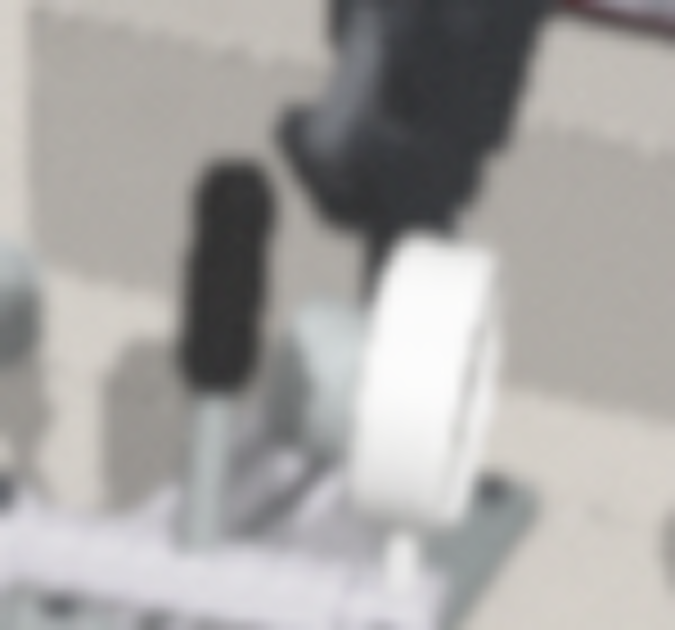

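Request:
send_rows(motion=[[[0,-0.4,-0.05],[0,0,0]],[[0,-0.8,-0.1],[0,0,0]],[[0,-1.2,-0.16],[0,0,0]],[[0,-1.6,-0.22],[0,0,0]],[[0,-2,-0.28],[0,0,0]],[[-0.05,-2.4,-0.34],[0,0,0]],[[-0.05,-2.8,-0.4],[0,0,0]],[[-0.05,-3.2,-0.46],[0,0,0]],[[-0.05,-3.6,-0.52],[0,0,0]],[[-0.05,-4,-0.58],[0,0,0]]])

```text
clock: 6.6
position: [0.516, 0.0367, 0.0679]
eef_rot: [0.987, -0.159, 0.004, -0.002]
ft_force: [-0.1, -0.2, 0.8]
width: 0.0001
```

```bash
cat > look.py <<'E'
import sys
from ov import *
from mv import *
info(); tag=sys.argv[1]; rx=float(sys.argv[2])
S=imaging.read_camera("side"); overlay(S,a,(270,195,345,270),f"{tag}_s.png",rx=rx,f=8)
print([(np.round(d["uv"],1).tolist(),round(d["confidence"],2)) for d in spotter.spot_point(S,"roller")[:4]])
for c in([-.027,0,.016],[0,0,.016],[.102,0,.016]):
    X=W(a,c)+[0,0,.017]; print(c,X.round(4),shift(X))
E
python3 look.py i 0.028
```

```text
t 6.6 pos [0.516  0.0367 0.0679] chute [ 5.  -0.  32.8] F [-0.07 -0.21  0.78] w 0.0001 j [ 0.39  0.41 -0.48  0.   -0.67  0.87]
toolx [ 0.95  -0.313  0.007] y [-0.313 -0.95  -0.005] yaw x deg -18.26
[([298.4, 233.7], 0.75), ([358.8, 252.9], 0.59)]
[-0.027, 0, 0.016] [0.5073 0.0091 0.0633] [0.   2.94 0.44]
[0, 0, 0.016] [0.5153 0.0345 0.0676] [-0.02  0.27  0.04]
[0.102, 0, 0.016] [0.5456 0.1306 0.0835] [-0.14 -9.81 -1.5 ]
```

View pics/i_s.png

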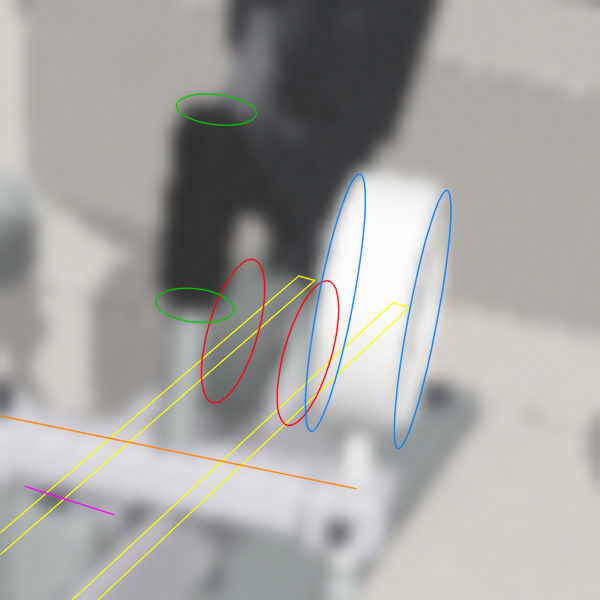

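Request:
send_rows(motion=[[[0,-0.4,-0.06],[0,0,0]],[[0,-0.8,-0.12],[0,0,0]],[[-0.02,-1.2,-0.18],[0,0,0]],[[-0.02,-1.6,-0.24],[0,0,0]],[[-0.03,-2,-0.3],[0,0,0]],[[-0.04,-2.4,-0.36],[0,0,0]],[[-0.04,-2.8,-0.42],[0,0,0]],[[-0.05,-3.2,-0.48],[0,0,0]],[[-0.05,-3.6,-0.54],[0,0,0]],[[-0.06,-4,-0.6],[0,0,0]]])

```text
clock: 7.7
position: [0.5284, 0.0754, 0.0743]
eef_rot: [0.987, -0.158, 0.004, -0.002]
ft_force: [-0.4, -0.7, -0.5]
width: 0.0001
```

Request:
send_rows(motion=[[[0,-0.4,-0.06],[0,0,0]],[[0,-0.8,-0.12],[0,0,0]],[[-0.02,-1.2,-0.18],[0,0,0]],[[-0.02,-1.6,-0.24],[0,0,0]],[[-0.03,-2,-0.3],[0,0,0]],[[-0.04,-2.4,-0.36],[0,0,0]],[[-0.04,-2.8,-0.42],[0,0,0]],[[-0.05,-3.2,-0.48],[0,0,0]],[[-0.05,-3.6,-0.54],[0,0,0]],[[-0.06,-4,-0.6],[0,0,0]]])

```text
clock: 8.7
position: [0.5405, 0.1141, 0.0805]
eef_rot: [0.987, -0.158, 0.004, -0.002]
ft_force: [0.0, -0.2, 0.4]
width: -0.0
```

```bash
python3 look.py j 0.109
```

```text
t 8.7 pos [0.5405 0.1141 0.0805] chute [87.2 -0.1 32.5] F [ 0.05 -0.18  0.43] w -0.0 j [ 0.5   0.44 -0.39  0.   -0.73  0.75]
toolx [ 0.95  -0.313  0.008] y [-0.313 -0.95  -0.006] yaw x deg -18.23
[([360.2, 255.6], 0.81), ([284.1, 249.9], 0.62)]
[-0.027, 0, 0.016] [0.5073 0.0091 0.0633] [ 0.09 11.07  1.65]
[0, 0, 0.016] [0.5153 0.0345 0.0676] [0.06 8.4  1.25]
[0.102, 0, 0.016] [0.5456 0.1306 0.0835] [-0.05 -1.68 -0.28]
```

View pics/j_s.png

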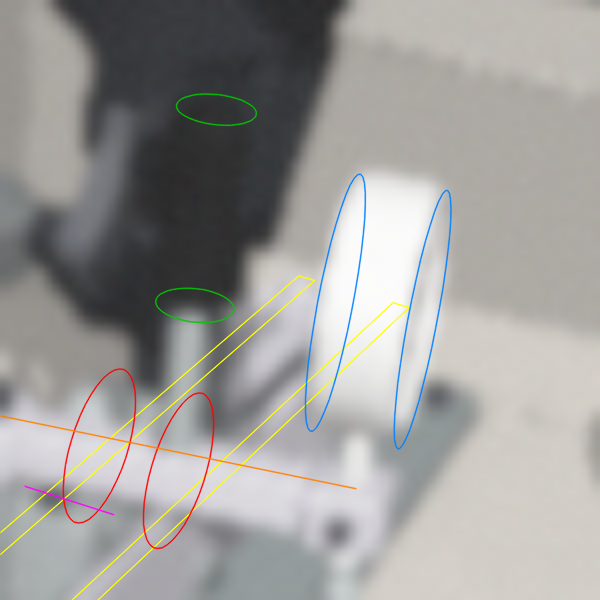

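Request:
send_rows(motion=[[[0,-0.2,-0.03],[0,0,0]],[[0,-0.4,-0.06],[0,0,0]],[[0,-0.6,-0.09],[0,0,0]],[[-0.02,-0.8,-0.12],[0,0,0]],[[-0.02,-1,-0.15],[0,0,0]],[[-0.02,-1.2,-0.18],[0,0,0]],[[-0.03,-1.3,-0.2],[0,0,0]],[[-0.03,-1.4,-0.22],[0,0,0]],[[-0.03,-1.5,-0.23],[0,0,0]],[[-0.03,-1.6,-0.25],[0,0,0]]])

```text
clock: 9.8
position: [0.5428, 0.1257, 0.0823]
eef_rot: [0.987, -0.159, 0.001, 0.001]
ft_force: [-1.2, -14.7, 1.5]
width: 0.0
```

```bash
python3 look.py k 0.126
```

```text
t 9.8 pos [0.5428 0.1257 0.0823] chute [99.1  1.3 32.5] F [ -1.24 -14.71   1.52] w 0.0 j [ 0.52  0.45 -0.37  0.01 -0.75  0.73]
toolx [ 0.95  -0.313  0.003] y [-0.313 -0.95   0.002] yaw x deg -18.27
[([360.2, 256.1], 0.69), ([282.1, 253.7], 0.65)]
[-0.027, 0, 0.016] [0.5073 0.0091 0.0633] [ 0.28 12.18  1.92]
[0, 0, 0.016] [0.5153 0.0345 0.0676] [0.25 9.51 1.49]
[0.102, 0, 0.016] [0.5456 0.1306 0.0835] [ 0.12 -0.55 -0.13]
```

View pics/k_s.png

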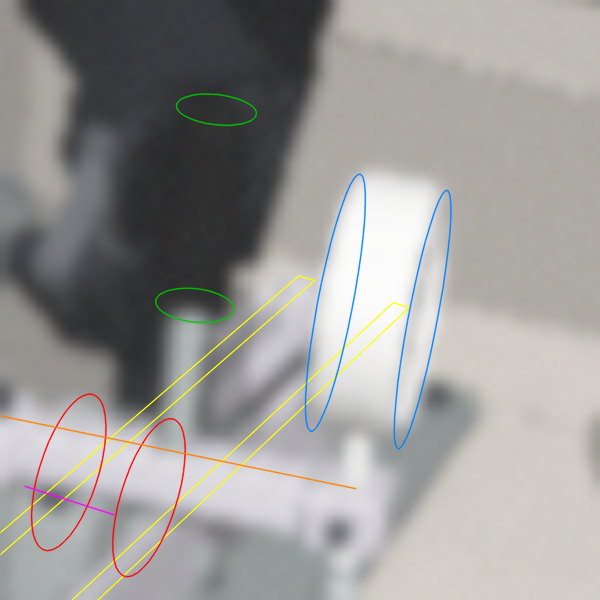

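Request:
send_rows(motion=[[[0,0.2,0.03],[0,0,0]],[[0,0.4,0.06],[0,0,0]],[[0,0.6,0.09],[0,0,0]],[[0,0.8,0.12],[0,0,0]],[[0,1,0.15],[0,0,0]],[[0,1.2,0.18],[0,0,0]],[[0,1.4,0.22],[0,0,0]],[[0,1.6,0.25],[0,0,0]],[[0,1.8,0.28],[0,0,0]],[[0,2,0.31],[0,0,0]]])

```text
clock: 10.9
position: [0.5365, 0.1065, 0.0792]
eef_rot: [0.987, -0.159, 0.001, 0.001]
ft_force: [-0.3, -0.1, 0.9]
width: 0.0002
```

```bash
python3 look.py l 0.115
```

```text
t 10.9 pos [0.5365 0.1065 0.0792] chute [78.6  1.5 32.6] F [-0.3  -0.12  0.89] w 0.0002 j [ 0.49  0.44 -0.4   0.01 -0.73  0.75]
toolx [ 0.95  -0.314  0.003] y [-0.314 -0.95   0.002] yaw x deg -18.28
[([358.5, 255.4], 0.57), ([284.0, 248.3], 0.39)]
[-0.027, 0, 0.016] [0.5073 0.0091 0.0633] [ 0.29 10.15  1.61]
[0, 0, 0.016] [0.5153 0.0345 0.0676] [0.25 7.48 1.18]
[0.102, 0, 0.016] [0.5456 0.1306 0.0835] [ 0.12 -2.58 -0.44]
```

View pics/l_s.png

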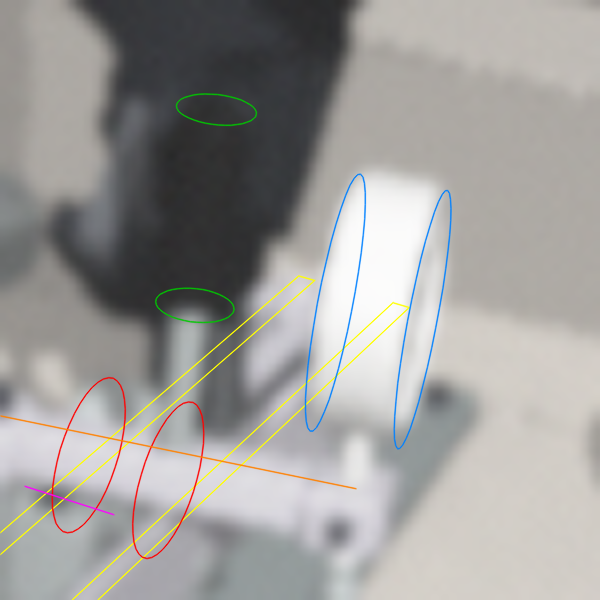

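Request:
send_rows(motion=[[[0,0.4,0.06],[0,0,0]],[[0,0.8,0.12],[0,0,0]],[[0,1.2,0.18],[0,0,0]],[[0,1.6,0.25],[0,0,0]],[[0,2,0.31],[0,0,0]],[[0,2.4,0.37],[0,0,0]],[[0,2.8,0.43],[0,0,0]],[[0,3.2,0.49],[0,0,0]],[[0,3.6,0.55],[0,0,0]],[[0,4,0.62],[0,0,0]]])

```text
clock: 12.0
position: [0.5237, 0.0681, 0.0731]
eef_rot: [0.987, -0.159, 0.001, 0.001]
ft_force: [0.4, 0.6, -0.3]
width: 0.0002
```

```bash
python3 look.py m 0.115
```

```text
t 12.0 pos [0.5237 0.0681 0.0731] chute [37.7  2.1 32.8] F [ 0.42  0.55 -0.26] w 0.0002 j [ 0.44  0.42 -0.45  0.01 -0.7   0.81]
toolx [ 0.949 -0.314  0.003] y [-0.314 -0.949  0.002] yaw x deg -18.29
[([358.9, 254.6], 0.8), ([284.1, 248.8], 0.38)]
[-0.027, 0, 0.016] [0.5073 0.0091 0.0633] [0.31 6.09 0.98]
[0, 0, 0.016] [0.5153 0.0345 0.0676] [0.27 3.42 0.55]
[0.102, 0, 0.016] [0.5456 0.1306 0.0835] [ 0.14 -6.64 -1.07]
```

View pics/m_s.png

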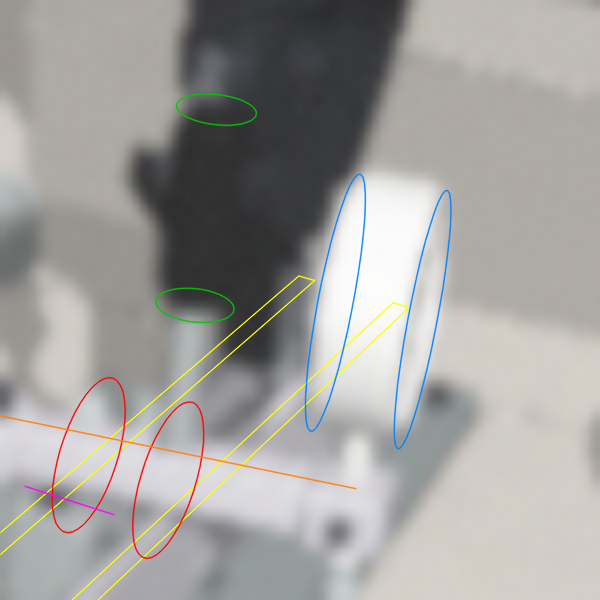

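```bash
python3 - <<'E'
from mv import *
info()
s=imaging.read_camera("side");t=imaging.read_camera("top")
save(t,"n_t.png")
print(tri(s,(244,266),t,(152,208)))
X=W(a,[.228,.044,.122])+[0,0,.017];print(X,shift(X)); X[2]=.30;print(shift(X))
print([(n,[(np.round(d["uv"],1).tolist(),round(d["confidence"],2)) for d in spotter.spot_point(p,n)[:2]]) for p in(s,t) for n in("knob","dial")])
E
```

```text
t 12.1 pos [0.5235 0.0679 0.073 ] chute [37.4  2.3 32.8] F [ 0.03  0.44 -0.22] w 0.0001 j [ 0.44  0.42 -0.45  0.01 -0.7   0.81]
toolx [ 0.949 -0.314  0.002] y [-0.314 -0.949  0.003] yaw x deg -18.33
(array([0.58665439, 0.33728034, 0.18271851]), [np.float64(0.002036116224101092), np.float64(0.0020361162241009857)])
[0.53617826 0.24668693 0.20792789] [ -4.39 -17.29 -13.54]
[ -4.37 -17.26 -22.74]
[('knob', [([290.5, 217.8], 0.69), ([265.5, 250.0], 0.67)]), ('dial', [([314.3, 233.9], 0.83)]), ('knob', [([204.7, 239.3], 0.49)]), ('dial', [])]
```

View pics/n_t.png

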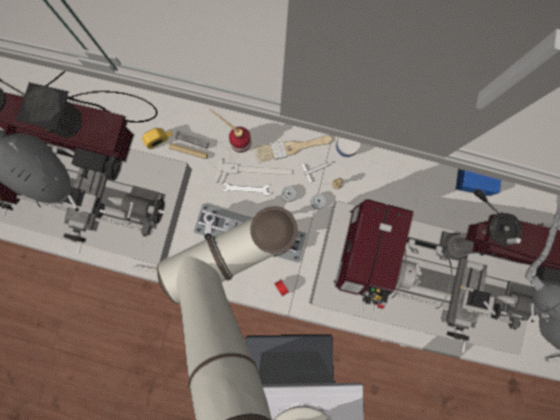

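Request:
send_rows(motion=[[[0,0,-3],[0,0,0]],[[0,0,-7],[0,0,0]],[[0,0,-11],[0,0,0]],[[0,0,-15],[0,0,0]],[[0,0,-19],[0,0,0]],[[0,0,-22.8],[0,0,0]],[[0,0,-22.8],[0,0,0]],[[-1.5,-4,-22.8],[0,0,0]],[[-2.5,-8,-22.8],[0,0,0]],[[-3.5,-12,-22.8],[0,0,0]]])

```text
clock: 13.4
position: [0.5275, 0.1953, 0.3004]
eef_rot: [0.987, -0.159, 0.001, 0.001]
ft_force: [0.5, 0.3, -0.3]
width: -0.0
```

```bash
python3 - <<'E'
from ov import *
from mv import *
info()
X=W(a,[.230,.044,.122])+[0,0,.017];print(X,shift(X)); X[2]=.30;print(shift(X))
S=imaging.read_camera("side"); overlay(S,a,BS,"o_s.png",rx=.115)
T=imaging.read_camera("top"); overlay(T,a,BT,"o_t.png",rx=.115)
E
```

```text
t 13.4 pos [0.5275 0.1953 0.3004] chute [194.2  36.8 238.2] F [ 0.53  0.29 -0.33] w -0.0 j [ 0.64  0.25 -0.06  0.   -1.26  0.61]
toolx [ 0.949 -0.314  0.002] y [-0.314 -0.949  0.002] yaw x deg -18.32
[0.53677318 0.24857059 0.20824076] [-0.81 -5.37  9.2 ]
[-0.79 -5.35  0.02]
```

View pics/o_s.png

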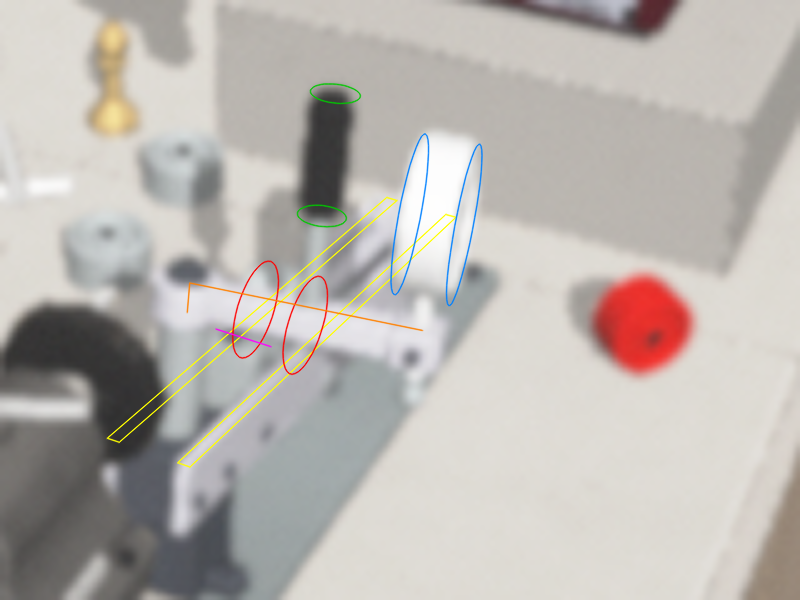

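View pics/o_t.png

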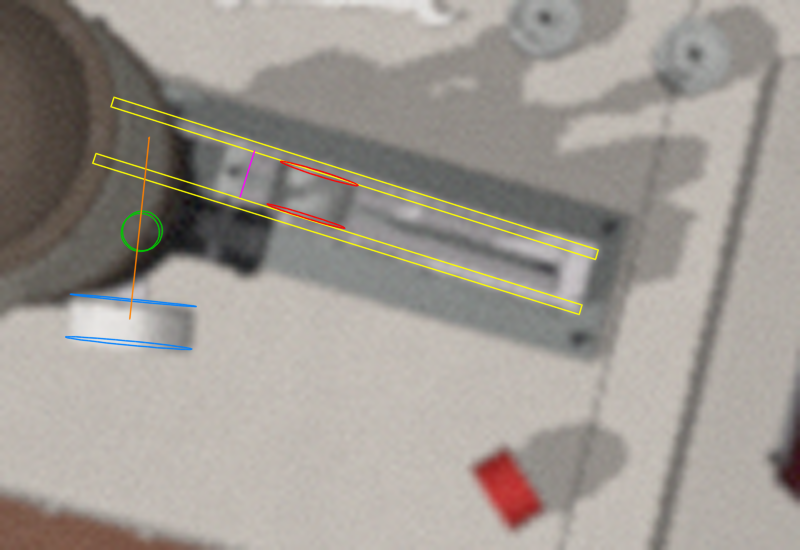

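Request:
send_rows(motion=[[[-0.3,-2,0],[0,0,0]],[[-0.6,-4,0],[0,0,0]],[[-0.8,-5.4,0],[0,0,0]],[[-0.8,-5.4,0.5],[0,0,0]],[[-0.8,-5.4,2.5],[0,0,0]],[[-0.8,-5.4,4.5],[0,0,0]],[[-0.8,-5.4,6.5],[0,0,0]],[[-0.8,-5.4,8.2],[0,0,0]],[[-0.8,-5.4,9.2],[0,0,0]],[[-0.8,-5.4,9.2],[0,0,0]]])

```text
clock: 14.5
position: [0.5364, 0.2506, 0.2055]
eef_rot: [0.988, -0.157, -0.001, 0.003]
ft_force: [-0.1, 0.6, 0.6]
width: -0.0
```

```bash
cat > arc.py <<'E'
from mv import *
# rows: pusher at tangential distance d behind knob at angle q, tool +y along push dir; relative to current
def rows(qs,ds,zt=.122,lead=0):
    st=env.state();T0=R.from_quat(st["eef_rot"]);o,M=frame(a)
    for q,d in zip(qs,ds):
        t=np.array([-np.sin(q),-np.cos(q),0]); k=np.array([.2-.045*np.cos(q),.045*np.sin(q),zt])
        X=o+M@(k-t*d)+[0,0,.017]
        ty=M@t; ty[2]=0; ty/=np.linalg.norm(ty); z=np.array([0,0,-1.]); T=R.from_matrix(np.c_[np.cross(ty,z),ty,z])
        s=T0.inv().apply(X-st["position"])*100; w=np.degrees((T0.inv()*T).as_rotvec())
        print(f"q {q:.2f}",s.round(2).tolist(),w.round(1).tolist())
E
python3 - <<'E'
from ov import *
from arc import *
info()
S=imaging.read_camera("side"); overlay(S,a,(250,190,350,265),"p_s.png",rx=.115,f=8)
rows([1.37]*3,[.033,.022,.016])
E
```

```text
t 14.5 pos [0.5364 0.2506 0.2055] chute [234.   45.  135.8] F [-0.09  0.63  0.59] w -0.0 j [ 0.71  0.36 -0.14  0.   -1.07  0.54]
toolx [ 0.951 -0.31  -0.   ] y [-0.31  -0.951  0.006] yaw x deg -18.07
q 1.37 [-0.61, 0.91, -0.04] [0.2, -0.1, -12.2]
q 1.37 [-0.38, 1.97, 0.14] [0.2, -0.1, -12.2]
q 1.37 [-0.26, 2.55, 0.23] [0.2, -0.1, -12.2]
```

View pics/p_s.png

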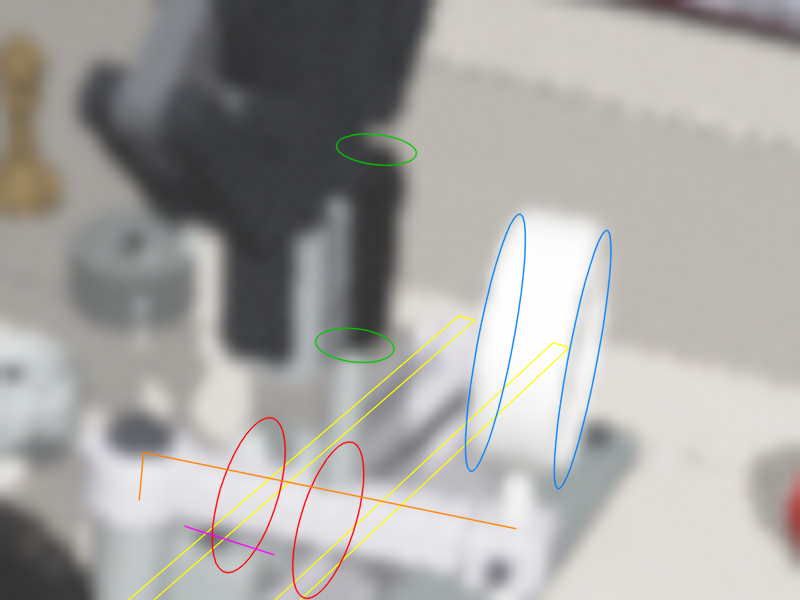

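```bash
python3 - <<'E'
from arc import *
rows([1.37]*4,[.033,.028,.023,.018],.13)
E
```

```text
q 1.37 [-0.61, 1.04, -0.83] [0.2, -0.1, -12.2]
q 1.37 [-0.5, 1.52, -0.75] [0.2, -0.1, -12.2]
q 1.37 [-0.4, 2.0, -0.67] [0.2, -0.1, -12.2]
q 1.37 [-0.3, 2.48, -0.59] [0.2, -0.1, -12.2]
```

Request:
send_rows(motion=[[[-0.3,0.3,-0.8],[0,0,-4]],[[-0.6,0.7,-0.8],[0,0,-8]],[[-0.6,1,-0.8],[0,0,-12]],[[-0.55,1.2,-0.8],[0,0,-12]],[[-0.5,1.4,-0.76],[0,0,-12]],[[-0.5,1.5,-0.75],[0,0,-12]],[[-0.45,1.65,-0.72],[0,0,-12]],[[-0.4,1.8,-0.7],[0,0,-12]],[[-0.4,1.9,-0.68],[0,0,-12]],[[-0.4,2,-0.67],[0,0,-12]]])

```text
clock: 15.55
position: [0.5271, 0.2332, 0.2135]
eef_rot: [0.999, -0.053, 0.0, 0.002]
ft_force: [0.3, -0.2, 0.5]
width: -0.0004
```

```bash
python3 - <<'E'
from ov import *
from arc import *
info()
S=imaging.read_camera("side"); overlay(S,a,(250,190,350,265),"q_s.png",rx=.115,f=8)
rows([1.37]*2,[.023,.018],.13)
E
```

```text
t 15.55 pos [0.5271 0.2332 0.2135] chute [216.1  48.6 146.7] F [ 0.3  -0.19  0.52] w -0.0004 j [ 0.7   0.33 -0.17  0.   -1.08  0.76]
toolx [ 0.994 -0.106  0.001] y [-0.106 -0.994  0.004] yaw x deg -6.06
q 1.37 [0.01, -0.02, -0.01] [0.2, -0.0, -0.2]
q 1.37 [0.01, 0.47, 0.07] [0.2, -0.0, -0.2]
```

View pics/q_s.png

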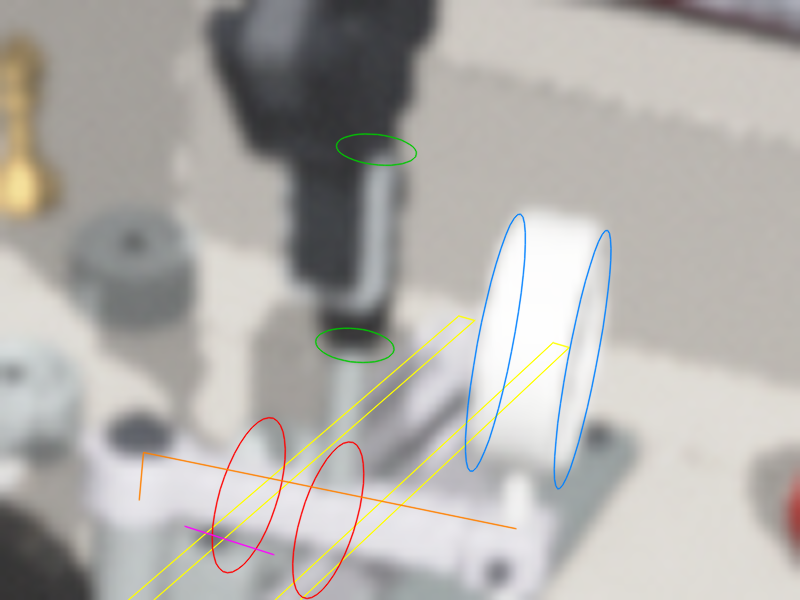

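```bash
python3 - <<'E'
from arc import *
rows(np.linspace(1.34,.7,10),[.021]+[.019]*9,.13)
E
```

```text
q 1.34 [-0.05, 0.31, 0.05] [0.2, -0.0, -1.9]
q 1.27 [-0.16, 0.83, 0.13] [0.2, -0.0, -6.0]
q 1.20 [-0.25, 1.16, 0.19] [0.2, -0.0, -10.1]
q 1.13 [-0.31, 1.5, 0.25] [0.2, 0.0, -14.3]
q 1.06 [-0.35, 1.84, 0.3] [0.2, 0.0, -18.4]
q 0.98 [-0.37, 2.18, 0.36] [0.2, 0.0, -22.5]
q 0.91 [-0.36, 2.53, 0.41] [0.2, 0.0, -26.5]
q 0.84 [-0.33, 2.87, 0.46] [0.2, 0.0, -30.6]
q 0.77 [-0.27, 3.21, 0.52] [0.2, 0.0, -34.7]
q 0.70 [-0.19, 3.54, 0.57] [0.2, 0.1, -38.8]
```

Request:
send_rows(motion=[[[-0.05,0.3,0.05],[0,0,-2]],[[-0.15,0.8,0.13],[0,0,-6]],[[-0.25,1.15,0.19],[0,0,-10]],[[-0.3,1.5,0.25],[0,0,-14]],[[-0.35,1.85,0.3],[0,0,-18]],[[-0.37,2.2,0.36],[0,0,-22.5]],[[-0.36,2.55,0.41],[0,0,-26.5]],[[-0.33,2.85,0.46],[0,0,-30.5]],[[-0.27,3.2,0.52],[0,0,-34.5]],[[-0.2,3.55,0.57],[0,0,-39]]])

```text
clock: 16.6
position: [0.5211, 0.1983, 0.2082]
eef_rot: [0.959, 0.285, -0.0, 0.002]
ft_force: [-0.7, 0.9, 0.0]
width: 0.0
```

```bash
cat > l2.py <<'E'
import sys
from ov import *
from arc import *
tag,q=sys.argv[1],float(sys.argv[2])
info()
b=a.copy(); b[4]=q
S=imaging.read_camera("side"); overlay(S,b,(250,190,350,265),f"{tag}_s.png",rx=.115,f=8)
T=imaging.read_camera("top")
for p in(S,T): print([(n,[(np.round(d["uv"],1).tolist(),round(d["confidence"],2)) for d in spotter.spot_point(p,n)[:2]]) for n in("knob","dial")])
E
python3 l2.py r 0.7; python3 - <<'E'
from arc import *
rows(np.linspace(.65,.1,10),[.019]*10,.13)
E
```

```text
t 16.6 pos [0.5211 0.1983 0.2082] chute [180.6  43.8 147. ] F [-0.73  0.91  0.04] w 0.0 j [ 0.66  0.3  -0.22  0.   -1.05  1.49]
toolx [ 0.837  0.546 -0.002] y [ 0.546 -0.837  0.003] yaw x deg 33.12
[('knob', [([288.1, 216.3], 0.79), ([251.7, 214.1], 0.19)]), ('dial', [([309.0, 220.1], 0.68), ([252.7, 241.8], 0.21)])]
[('knob', [([290.0, 193.9], 0.19)]), ('dial', [([228.9, 245.8], 0.77)])]
q 0.65 [-0.08, 0.23, 0.03] [0.2, 0.1, -2.7]
q 0.59 [-0.17, 0.51, 0.07] [0.2, 0.1, -6.2]
q 0.53 [-0.25, 0.79, 0.11] [0.2, 0.2, -9.7]
q 0.47 [-0.31, 1.09, 0.15] [0.2, 0.2, -13.1]
q 0.41 [-0.35, 1.38, 0.18] [0.2, 0.2, -16.6]
q 0.34 [-0.37, 1.67, 0.22] [0.2, 0.2, -20.1]
q 0.28 [-0.38, 1.97, 0.25] [0.2, 0.2, -23.5]
q 0.22 [-0.36, 2.27, 0.28] [0.2, 0.2, -27.0]
q 0.16 [-0.33, 2.56, 0.3] [0.2, 0.2, -30.5]
q 0.10 [-0.28, 2.86, 0.33] [0.2, 0.2, -33.9]
```

View pics/r_s.png

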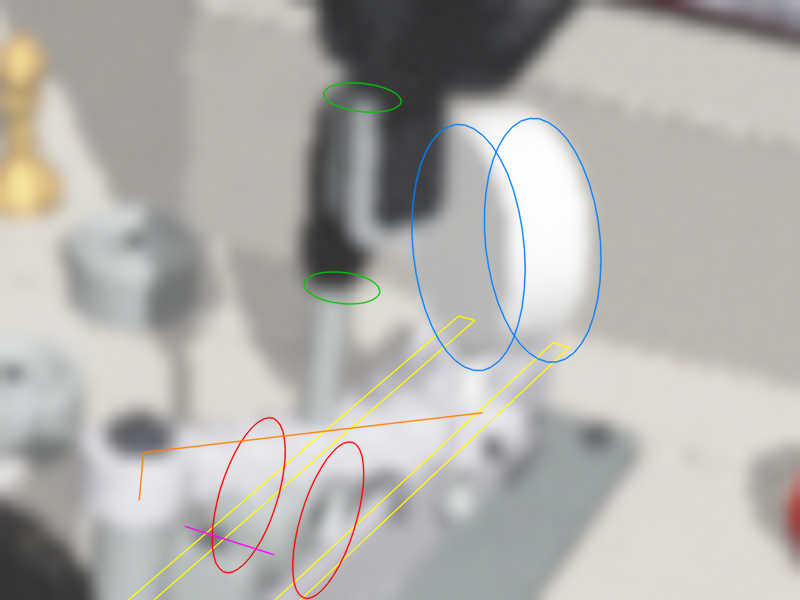

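Request:
send_rows(motion=[[[-0.08,0.23,0.03],[0,0,-3]],[[-0.17,0.5,0.07],[0,0,-6]],[[-0.25,0.8,0.11],[0,0,-9.5]],[[-0.31,1.1,0.15],[0,0,-13]],[[-0.35,1.4,0.18],[0,0,-16.5]],[[-0.37,1.67,0.22],[0,0,-20]],[[-0.38,1.95,0.25],[0,0,-23.5]],[[-0.36,2.15,0.27],[0,0,-27]],[[-0.35,2.35,0.29],[0,0,-28.5]],[[-0.33,2.5,0.3],[0,0,-30]]])

```text
clock: 17.9
position: [0.5318, 0.1755, 0.2051]
eef_rot: [0.853, 0.522, -0.001, 0.002]
ft_force: [-2.7, 1.8, 2.5]
width: -0.0001
```

```bash

python3 l2.py s 0.16; python3 - <<'E'
from arc import *
rows(np.linspace(.16,0,6),[.019]*6,.13); rows([0]*3,[.018,.016,.013],.13)
E
```

```text
t 17.9 pos [0.5318 0.1755 0.2051] chute [161.9  26.7 146.8] F [-2.68  1.77  2.53] w -0.0001 j [ 0.61  0.31 -0.22  0.   -1.04  2.06]
toolx [ 0.455  0.89  -0.004] y [ 0.89  -0.455  0.001] yaw x deg 62.91
[('knob', [([281.1, 206.1], 0.66)]), ('dial', [([292.5, 211.8], 0.94)])]
[('knob', [([226.1, 225.2], 0.54), ([242.9, 228.8], 0.36)]), ('dial', [([242.5, 230.9], 0.63)])]
q 0.16 [-0.04, 0.07, 0.01] [0.1, 0.2, -0.6]
q 0.13 [-0.1, 0.21, 0.02] [0.1, 0.2, -2.4]
q 0.10 [-0.15, 0.36, 0.03] [0.1, 0.2, -4.2]
q 0.06 [-0.2, 0.51, 0.05] [0.1, 0.2, -6.0]
q 0.03 [-0.24, 0.66, 0.06] [0.1, 0.2, -7.8]
q 0.00 [-0.28, 0.81, 0.07] [0.1, 0.2, -9.6]
q 0.00 [-0.26, 0.91, 0.07] [0.1, 0.2, -9.6]
q 0.00 [-0.23, 1.1, 0.07] [0.1, 0.2, -9.6]
q 0.00 [-0.18, 1.4, 0.07] [0.1, 0.2, -9.6]
```

View pics/s_s.png

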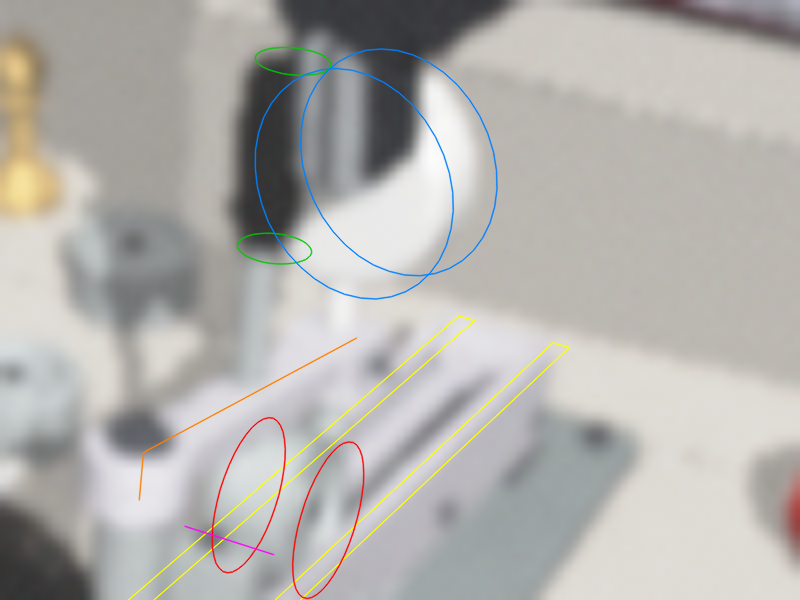

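Request:
send_rows(motion=[[[-0.04,0.08,0.01],[0,0,-1]],[[-0.07,0.15,0.02],[0,0,-2]],[[-0.1,0.22,0.02],[0,0,-2.5]],[[-0.12,0.3,0.03],[0,0,-3.5]],[[-0.15,0.37,0.03],[0,0,-4.5]],[[-0.17,0.43,0.04],[0,0,-5]],[[-0.2,0.5,0.05],[0,0,-6]],[[-0.21,0.55,0.05],[0,0,-6.5]],[[-0.23,0.6,0.06],[0,0,-7]],[[-0.23,0.6,0.06],[0,0,-7]]])

```text
clock: 19.2
position: [0.5358, 0.1709, 0.2045]
eef_rot: [0.82, 0.573, -0.001, 0.001]
ft_force: [-4.4, 2.9, 2.1]
width: 0.0001
```

```bash

python3 l2.py t 0.0; python3 - <<'E'
from arc import *
rows([0]*4,[.019,.018,.016,.013],.13)
E
```

```text
t 19.2 pos [0.5358 0.1709 0.2045] chute [158.6  21.5 146.7] F [-4.36  2.92  2.09] w 0.0001 j [ 0.6   0.32 -0.21  0.   -1.04  2.19]
toolx [ 0.344  0.939 -0.004] y [ 0.939 -0.344  0.   ] yaw x deg 69.89
[('knob', [([278.7, 206.2], 0.91)]), ('dial', [([286.9, 248.2], 0.66), ([264.3, 225.9], 0.64)])]
[('knob', [([226.6, 224.3], 0.76), ([288.7, 147.7], 0.5)]), ('dial', [([244.6, 226.1], 0.58)])]
q 0.00 [-0.09, 0.26, 0.01] [0.0, 0.2, -2.6]
q 0.00 [-0.08, 0.36, 0.01] [0.0, 0.2, -2.6]
q 0.00 [-0.08, 0.56, 0.01] [0.0, 0.2, -2.6]
q 0.00 [-0.06, 0.86, 0.01] [0.0, 0.2, -2.6]
```

View pics/t_s.png

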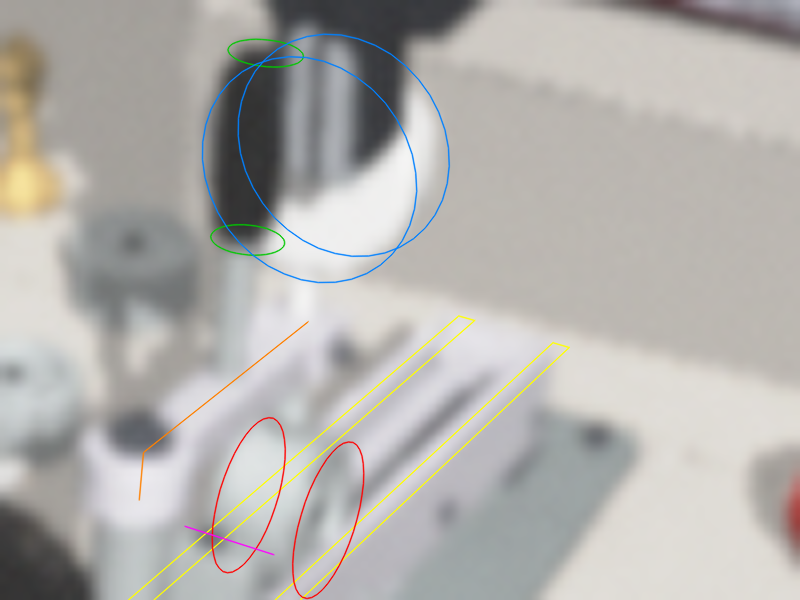

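Request:
send_rows(motion=[[[-0.03,0.07,0],[0,0,-0.5]],[[-0.05,0.14,0],[0,0,-1]],[[-0.07,0.2,0],[0,0,-1.5]],[[-0.08,0.26,0.01],[0,0,-2]],[[-0.08,0.3,0.01],[0,0,-2]],[[-0.08,0.35,0.01],[0,0,-2]],[[-0.08,0.4,0.01],[0,0,-2]],[[-0.08,0.45,0.01],[0,0,-2]],[[-0.08,0.45,0.01],[0,0,-2]],[[-0.08,0.45,0.01],[0,0,-2]]])

```text
clock: 20.5
position: [0.536, 0.1701, 0.2045]
eef_rot: [0.809, 0.587, -0.004, -0.001]
ft_force: [-15.1, 9.5, 9.0]
width: -0.0002
```

```bash

python3 l2.py u 0.0
```

```text
t 20.5 pos [0.536  0.1701 0.2045] chute [158.   21.1 146.8] F [-15.07   9.53   9.  ] w -0.0002 j [ 0.59  0.32 -0.21 -0.   -1.05  2.23]
toolx [ 0.31   0.951 -0.004] y [ 0.951 -0.31  -0.007] yaw x deg 71.93
[('knob', [([276.5, 207.0], 0.76)]), ('dial', [([289.7, 210.9], 0.94), ([265.5, 226.8], 0.49)])]
[('knob', [([225.2, 222.2], 0.58)]), ('dial', [([243.7, 225.7], 0.48)])]
```

View pics/u_s.png

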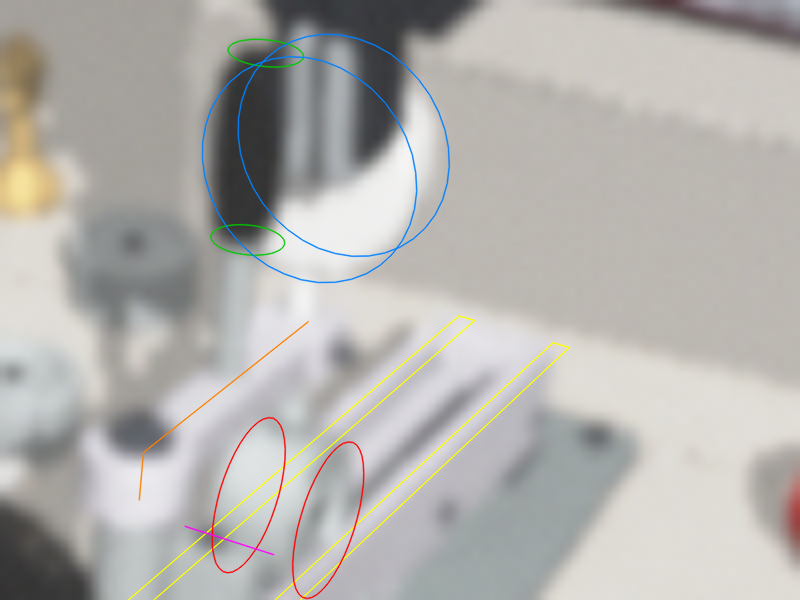

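Request:
send_rows(motion=[[[0,-0.3,0],[0,0,0]],[[0,-0.7,0],[0,0,0]],[[0,-1.3,0],[0,0,0]],[[0,-2,0],[0,0,0]],[[0,-3,0],[0,0,0]],[[0,-4,0],[0,0,0]],[[0,-4,-2],[0,0,0]],[[0,-4,-5],[0,0,0]],[[0,-5,-8],[0,0,0]],[[0,-6,-10],[0,0,0]]])

```text
clock: 21.8
position: [0.4796, 0.1893, 0.3071]
eef_rot: [0.809, 0.587, -0.002, -0.001]
ft_force: [0.2, -0.2, -0.3]
width: 0.0001
```

Request:
send_rows(motion=[[[0,-3,-2],[0,0,0]],[[1,-6,-3],[0,0,0]],[[2,-9,-4],[0,0,0]],[[4,-11,-4],[0,0,0]],[[7,-12,-4],[0,0,0]],[[10,-12,-4],[0,0,0]],[[13,-12,-4],[0,0,0]],[[16,-12,-4],[0,0,0]],[[18,-12,-4],[0,0,0]],[[18,-12,-4],[0,0,0]]])

```text
clock: 22.8
position: [0.4213, 0.3996, 0.3458]
eef_rot: [0.809, 0.588, -0.003, -0.001]
ft_force: [-0.8, -0.4, -0.0]
width: 0.0002
```

```bash

python3 l2.py v 0.0; python3 - <<'E'
from ov import *
a=np.load("a.npy");a[4]=0
overlay(imaging.read_camera("top"),a,BT,"v_t.png",rx=.115)
p=imaging.read_camera("side");cv2.imwrite("pics/v_n.png",cv2.resize(p["color"][190:265,250:350,::-1],None,fx=8,fy=8,interpolation=2))
E
```

```text
t 22.8 pos [0.4213 0.3996 0.3458] chute [362.  199.6 257.6] F [-0.81 -0.43 -0.04] w 0.0002 j [ 1.04  0.26  0.07 -0.   -1.39  1.79]
toolx [ 0.309  0.951 -0.004] y [ 0.951 -0.309 -0.005] yaw x deg 72.02
[('knob', [([279.2, 208.0], 0.71)]), ('dial', [([289.5, 209.7], 0.74)])]
[('knob', [([224.5, 225.2], 0.75)]), ('dial', [([243.9, 223.6], 0.58), ([291.7, 148.0], 0.56)])]
```

View pics/v_n.png

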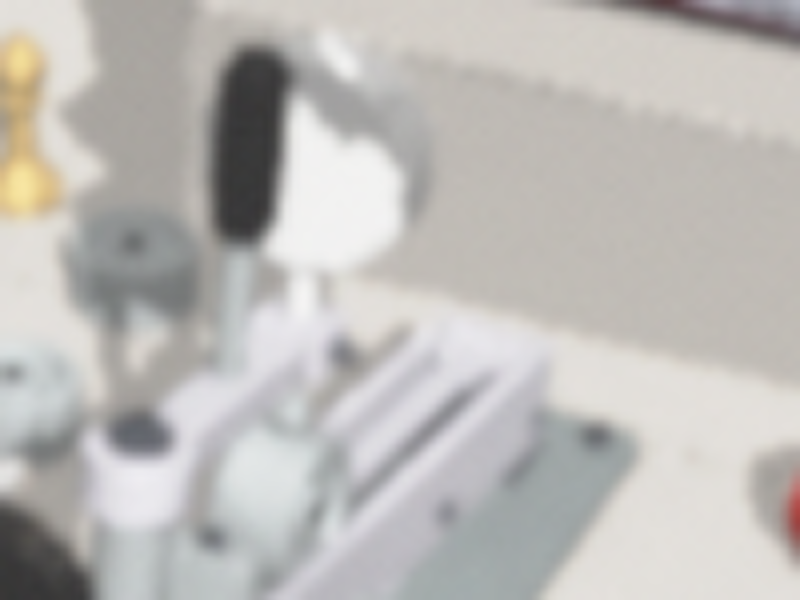

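View pics/v_t.png

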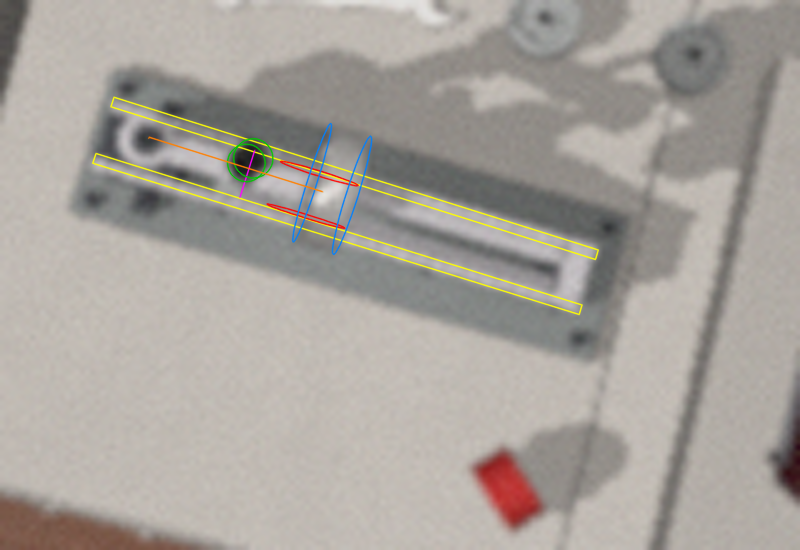

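View pics/v_s.png

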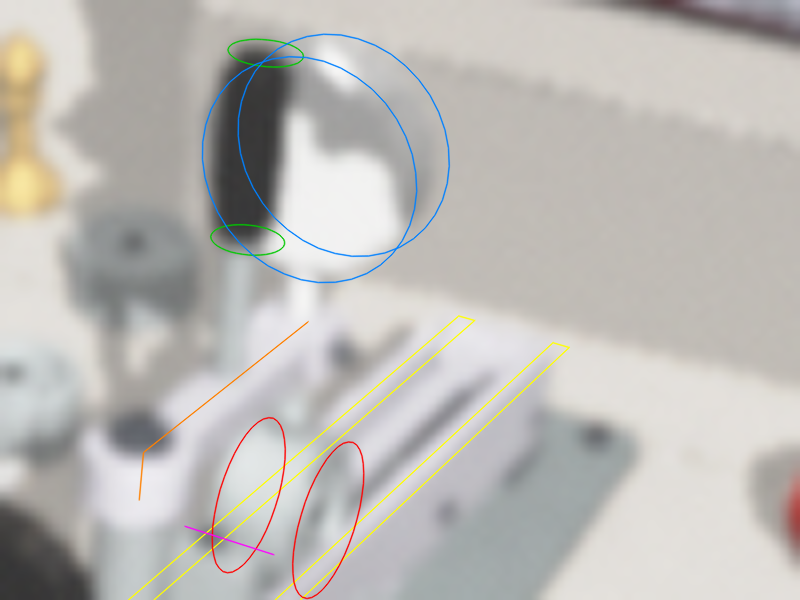

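```bash
python3 -c "
from h import *
print(env.sign_off())"
```

```text
the job is handed in; nothing more can be done
None
```

The roller is on the catch, the gauge arm is home against its stop with the feeler on the roller, and I handed the job in at about 23 s.

- **Roller:** I rolled it up the chute with the closed fingertips until the force rose to 15 N, which I took as the end stop, then backed off. It settled on the catch. With the gripper lifted clear, the top picture shows it at chute x of about 115 mm, and it was still there in the last pictures.
- **Gauge arm:** I pushed the knob round until it stopped moving. The force went from about 5 to 20 N while the tool moved only about 0.5 mm. In the last pictures the arm lies along the chute and the feeler's foot is on top of the roller.
- **Other things:** The arm is clear of everything, and I saw nothing else moved. I checked the nearby things (spare rollers, pawn, red look-alike) in the zoomed pictures, but not the tin and brush.

**Two checks that don't quite agree:**
- When the roller reached the stop, my fingertip estimate put it at about 123 mm rather than 129 mm. The fingers may be thicker at the contact than I assumed.
- In the side view, the knob at home sits about 2 pixels (roughly 4 mm) past where I predicted. I put this down to a heading error of about 1 degree in my chute fit.

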